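# Stock two LED drivers in the slotted drawer and shut it

## Task

Two LED drivers, one with an orange cap and one with a blue cap, lean in the sloping test stand. Stand each upright, cap up, fully down in the empty drawer slot next to the stocked driver of its own colour; lower them in by hand, do not let them drop. Then gently push the drawer fully shut, leaving the carton, jar and spot lamp where they are.

Things in the scene. Friction and masses are not known exactly. Their poses are not given: they have to be found in the camera images.
- driver_orange: LED driver, a slim white box 46 mm wide (its x) by 18 mm thick (its y) by 80 mm tall (its z), with an orange top cap (top 12 mm). Origin at the centre of its underside. Same either way round. Starts leaning in the test stand.
- driver_blue: LED driver, a slim white box 46 mm wide (its x) by 18 mm thick (its y) by 80 mm tall (its z), with a blue top cap (top 12 mm). Origin at the centre of its underside. Same either way round. Starts leaning in the test stand.
- stock_orange: LED driver, a slim white box 46 mm wide (its x) by 18 mm thick (its y) by 80 mm tall (its z), with an orange top cap (top 12 mm). Origin at the centre of its underside. Same either way round. Already stands in an end slot (0 or 3) of the drawer.
- stock_blue: LED driver, a slim white box 46 mm wide (its x) by 18 mm thick (its y) by 80 mm tall (its z), with a blue top cap (top 12 mm). Origin at the centre of its underside. Same either way round. Already stands in the other end slot of the drawer.
- stand: Fixed aluminium test stand, base 110 x 116 mm; origin at the centre of its underside. Two bays, 32 mm either side of centre along its y, cheeks 22 mm high along the driver. A driver in a bay has its width in the stand's xz plane and leans 30 degrees, top towards the stand's -x, its lower end centre 32 mm above the bench; an edge plate 44 mm long supports its -x side.
- cabinet: Blue steel drawer unit, fixed. Origin on the bench under the middle of the row of slots while the drawer is open. The carcass runs from x = 78 to 315 mm, 250 mm wide, 125 mm high; the drawer comes out to its -x.
- drawer (a joint): How far the drawer is pushed in (m): 0 fully open (as it starts), 0.150 fully shut. It slides along the cabinet's +x.
- drawer_lip (a point): Middle of the front face of the steel finger lip, 90 mm long, 10 mm high (this point lies 58 mm above the bench), 14 mm proud of the grey drawer front; the front is 8 mm thick, its top 66 mm above the bench. Push here towards the cabinet's +x.
- slot0 (a point): Centre of the floor of slot 0 of the drawer; axes as the cabinet (the part's 46 mm width goes along x, its 18 mm thickness along y). At the cabinet's -y end; slots are 50 mm apart. Each is a black pocket 21 mm wide (y) between dividers 35 mm high with flared tops, 51 mm long (x) between 20 mm high end stops; floor 12 mm above the bench. Drawer side walls rise to 42 mm above the bench.
- slot1 (a point): Centre of the floor of slot 1 of the drawer; axes as the cabinet (the part's 46 mm width goes along x, its 18 mm thickness along y). Empty at the start.
- slot2 (a point): Centre of the floor of slot 2 of the drawer; axes as the cabinet (the part's 46 mm width goes along x, its 18 mm thickness along y). Empty at the start.
- slot3 (a point): Centre of the floor of slot 3 of the drawer; axes as the cabinet (the part's 46 mm width goes along x, its 18 mm thickness along y). At the cabinet's +y end of the row.
- carton: Bystander: standing cardboard carton with a green band, 60 x 60 x 200 mm, between the stand and the drawer unit. Origin at the centre of its underside.
- jar: Bystander: glass jar with brass cap, 50 mm across, 70 mm tall. Origin at the centre of its underside.
- spot_lamp: Bystander: aluminium spot lamp standing face down behind the stand, 50 mm across, 52 mm tall. Origin at the centre of its underside.
Mind the look-alikes: they are no part of the job. Leave any purple or turquoise look-alike of the driver_orange alone. Leave any purple look-alike of the driver_blue alone.

How it is judged:
By the outcome, as a careful person would: the job done as asked, in the order asked, and still so for the second after the job is handed in, with the robot touching nothing.
It also fails if it takes over 72 s, if anything falls off the work surface, if the arm or the gripper's body presses on something with over 40 N, if the wrist force passes 120 N, or if a joint passes its speed limit or range.

## Robot

A 6-joint arm with a two-finger parallel gripper is mounted at the origin on the work surface. World frame = base frame: x ahead of the robot, y to its left, z up, the work surface at z = 0. Lengths are in m, angles in degrees, forces in N, time in s.
With the tool pointing down it reaches from about 0.4 to 0.825 m from the base axis. Payload 7 kg.
Tool frame: the origin (TCP) lies at the centre of the arm's flange, where the gripper is bolted on; the fingertips stand 178 mm ahead of it and the grasp point (between the pads) lies 159 mm ahead of it; z points along the fingers, y is the line along which they close (so a half turn about z gives the same grasp; the last joint's range is limited). The gripper opens to 88 mm and grips with 3 to 60 N. Pads are 19 mm wide; open, the fingers measure 130 mm over their backs; the gripper's body (78 mm by 193 mm) begins 47 mm behind the grasp point.
Start: joints at [-50.415, 20.546, 0.682, 0, -70.136, -16.507], TCP at [0.265, -0.621, 0.405] pointing down, gripper open.
Joint ranges: [-176.03, 176.03], [-82.01, 121.73], [-58.28, 71.71], [-173.87, 95.51], [-174.79, -0.11], [-173.66, 173.66]. Speed limits (degrees/s): [136.94, 136.94, 172.46, 180, 180, 180].

## Interface

Orientations are given as [roll, pitch, yaw] about the fixed x, y, z axes, in that order (R = Rz(yaw) Ry(pitch) Rx(roll)).
In Python, from plant import telemetry, snapshot, workorder, nets gives the robot as it stands.
- The arm moves only by the shell command python3 -m creep 'ROWS'. ROWS is JSON, a list that holds one entry, the list of rows, each a list of 5 numbers: the shift along the tool's x, y, z normalised to -1 to 1, where 1 is 0.2 m, then the turn about the tool's z normalised to -1 to 1, where 1 is pi/2 rad, then the opening, from 0 (shut) to 1 (fully open). In form: [[[x, y, z, spin, hand], ...]]. A call has 1 to 8 rows; each row shifts and turns the commanded pose from where the row before left it, along the tool's axes as they then stand; what a row does not reach is not made up. A row lasts 1/12 s, in which the tool goes at most 41.7 mm and 7.16 degrees, less where a joint would pass 70% of its speed; a pose out of reach is approached as far as the arm can. A call with a number of a shift or a turn outside -1 to 1 is refused whole. A call with a gripper value outside its range is refused whole. The fingers move at their own pace and stop on an object; the grip force is fixed at half the most. Time passes only in rows, so rows that do not move let the fingers close. It gives the time, the measured TCP pose, the force, the opening and the grip force at its end, in the units of the state.
- telemetry.get_obs(): the state, without advancing time (a new reading comes with each control period).
- snapshot(name): name is "scene" or "side" or "wrist"; returns a dict with "frame" (480x640x3 uint8, red, green, blue), "fx", "fy", "cx", "cy" (pixels), "rvec" (rotation vector, rad) and "tvec" (3), from world to camera coordinates, as OpenCV has them; the wrist camera has in their place "mount" (4x4, takes a point from camera to tool coordinates, whose origin is the TCP and whose axes are the flange's). Camera axes: x right, y down, z forward; pixel columns grow to the right and rows downward; lengths in m; the calibration is good to about 2 mm. A picture is of the moment at which its call begins: read the wrist's pose just before it. There is no depth.
- workorder.close_job(): hands the job in; it is judged then, once.
Trained networks look in a picture, given as the dict that the camera call returned (one of the last four; its "shot" number tells which), for a name from the list of things; names that differ only in an ending like _2 or _b are one class to them, and where a whole thing is asked for, a point or a joint stands for the part that bears it (a point fixed in the world has none). Each returns a list of dicts, best first, with "confidence" (0 to 1); they miss things now and then, are a little off and sometimes report something else, mostly with a low value. They report only what shows in the picture. A call takes as long as a camera call. They do not tell look-alikes from the thing itself.
- nets.find_in(picture, query): "uv" ([column, row] in pixels, amid what is visible of it).
- nets.masks_of(picture, query): "region" (480x640 bool, what is visible of it) and "uv" ([column, row] in pixels, amid what is visible of it).
- nets.landmark_of(picture, query): "uv" ([column, row] in pixels: a listed point, or the origin of a listed thing).
The state is a dict: "clock": time; "joint_pos": joint angles; "qvel": joint speeds; "tau": joint torques, N m; "tool_pos": TCP position; "orientation": TCP orientation; "force": force on the tool from outside, world axes, zero at the start; "moment": the same for the moment, N m; "opening": finger opening in m; "gripper_force": force on a finger pad.
Only numpy, scipy, OpenCV 4.12 (cv2) and the standard library are available. Lean on these libraries where they do the work, as an engineer would, in place of code of your own. Each camera call takes 0.05 s, during which the arm holds its last target. There are 200 camera calls.

## Working session

There is one attempt and no reset: what is moved stays moved. The work goes in short steps, Python scripts to look and compute and a shell command to move; the robot and the scene stay as the last step left them, time stands still between calls to the robot, and variables do not carry over. Pictures are saved under pics/ and viewed, at most 10 in all, crops included, and the job is handed in when it is done.

```bash
ls; mkdir -p pics
python3 - <<'E'
from plant import telemetry, snapshot, nets
import cv2,numpy as np
o=telemetry.get_obs();print(o)
ims=[]
for n in ["scene","side"]:
    s=snapshot(n);cv2.imwrite(f"pics/{n}0.png",s["frame"][:,:,::-1])
    print(n,s["fx"],s["fy"],s["cx"],s["cy"],s["rvec"],s["tvec"])
    for q in ["driver_orange","driver_blue","stock_orange","stand","cabinet","drawer_lip","slot0","slot1","slot2","slot3","carton","jar","spot_lamp"]:
        print(q,[(np.round(d["uv"],1).tolist(),round(d["confidence"],2)) for d in nets.landmark_of(s,q)[:6]])
E
```

```text
pics
{'clock': 0.0, 'joint_pos': array([-5.04147742e+01,  2.05925539e+01,  6.33141152e-01, -2.10872765e-02,
       -7.01357950e+01, -1.65058118e+01]), 'qvel': array([ 0.01823267, -0.04684349,  0.00355865, -0.07328295,  0.02918481,
       -0.09170527]), 'tau': array([ 4.52547274e-04, -5.82719135e+01,  2.93052649e+01,  6.99710011e+00,
        6.86355546e-03, -1.64143175e-04]), 'tool_pos': array([ 0.26451713, -0.62079803,  0.40370196]), 'orientation': array([ 1.79903083e+02, -8.04620927e-03, -1.56927761e+02]), 'force': array([0.59008156, 0.68331778, 0.10057914]), 'moment': array([-0.03248738, -0.03699493, -0.03149666]), 'gripper_force': 0.0, 'opening': 0.08779305981410956}
scene 465.9555665094785 465.9555665094785 314.60116807785727 234.57100104546294 [ 1.37599733  2.08990095 -0.92750092] [ 0.26976625 -0.27981594  1.49023913]
driver_orange [([261.7, 185.8], 0.88), ([298.7, 198.0], 0.87), ([272.5, 228.4], 0.58)]
driver_blue [([250.0, 225.2], 0.91), ([208.9, 197.7], 0.82)]
stock_orange [([394.4, 271.9], 0.81)]
stand [([259.6, 231.7], 0.89)]
cabinet [([425.8, 287.9], 0.68), ([321.0, 294.2]
[... 847 characters left out ...]
91)]
stock_orange [([275.7, 295.4], 0.74)]
stand [([344.7, 227.3], 0.58), ([247.8, 324.0], 0.53)]
cabinet [([254.0, 322.2], 0.68), ([329.6, 273.4], 0.34)]
drawer_lip []
slot0 [([231.2, 341.9], 0.96), ([248.1, 322.0], 0.95), ([260.9, 309.9], 0.79), ([276.7, 295.0], 0.57)]
slot1 [([231.2, 341.9], 0.96), ([248.1, 322.0], 0.95), ([260.9, 309.9], 0.79), ([276.7, 295.0], 0.57)]
slot2 [([231.2, 341.9], 0.96), ([248.1, 322.0], 0.95), ([260.9, 309.9], 0.79), ([276.7, 295.0], 0.57)]
slot3 [([231.2, 341.9], 0.96), ([248.1, 322.0], 0.95), ([260.9, 309.9], 0.79), ([276.7, 295.0], 0.57)]
carton [([330.4, 273.5], 0.68)]
jar [([255.8, 255.6], 0.62), ([249.9, 324.3], 0.52)]
spot_lamp [([295.7, 210.0], 0.63)]
```

View pics/scene0.png

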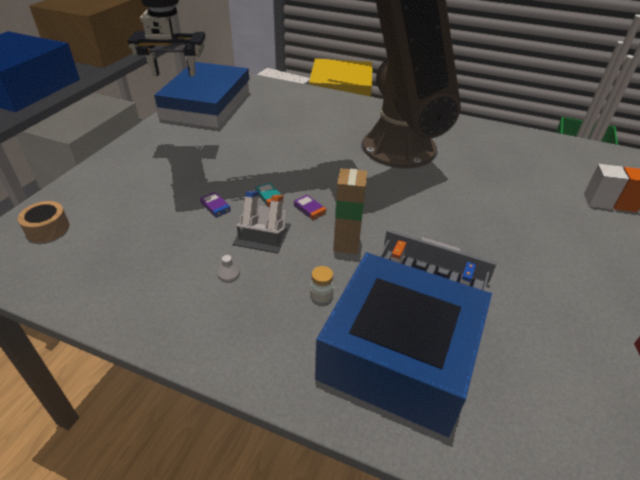

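View pics/side0.png

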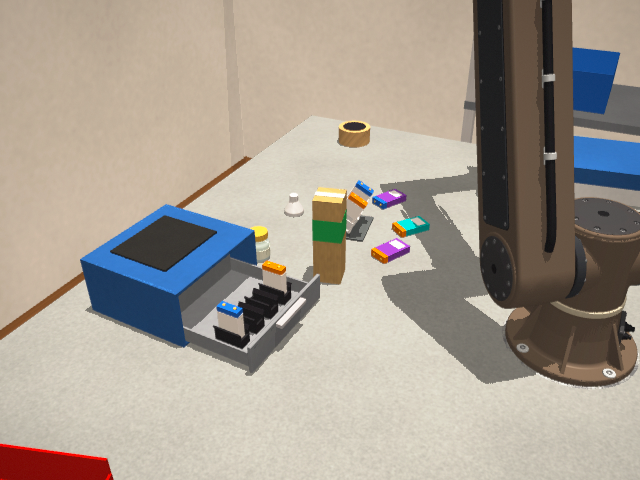

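The scene view shows the stand at about (262,228). Two drivers lean in it with their tops towards the robot: blue on the left (252,195) and orange on the right (277,205). Three others lie on the bench: purple/blue (215,204), turquoise/orange (270,195) and purple/orange (310,207), all look-alikes. The drawer holds stock_orange at (398,250) and stock_blue at (468,270). Next I'll triangulate and make an enlarged crop.

```bash
cat > h.py <<'E'
import numpy as np,cv2
from scipy.spatial.transform import Rotation as Ro
from plant import telemetry, snapshot, nets
def cam(s,o=None):
    K=np.array([[s["fx"],0,s["cx"]],[0,s["fy"],s["cy"]],[0,0,1]])
    if "mount" in s:
        T=np.eye(4);T[:3,:3]=Ro.from_euler("xyz",o["orientation"],degrees=True).as_matrix();T[:3,3]=o["tool_pos"]
        M=np.linalg.inv(T@np.array(s["mount"]))
        return K,M[:3,:3],M[:3,3]
    return K,cv2.Rodrigues(np.array(s["rvec"],float))[0],np.array(s["tvec"],float).ravel()
def ray(c,uv):
    K,R,t=c;d=R.T@np.linalg.inv(K)@np.array([*uv,1.]);return -R.T@t,d/np.linalg.norm(d)
def onz(c,uv,z):
    p,d=ray(c,uv);return p+d*(z-p[2])/d[2]
def tri(obs):
    A=np.zeros((3,3));b=np.zeros(3)
    for c,uv in obs:
        p,d=ray(c,uv);P=np.eye(3)-np.outer(d,d);A+=P;b+=P@p
    x=np.linalg.solve(A,b);return x,[round(float(np.linalg.norm(np.cross(x-ray(c,u)[0],ray(c,u)[1])))*1e3,1) for c,u in obs]
def proj(c,X):
    K,R,t=c;q=K@(R@np.asarray(X)+t);return q[:2]/q[2]
E
python3 - <<'E'
from h import *
s=snapshot("scene");e=snapshot("side");C=cam(s);S=cam(e)
for n,a,b in [("slot0",(392.7,271.8),(276.7,295)),("slot1",(415,279.3),(260.9,309.9)),("slot2",(437.1,293.2),(248.1,322)),("slot3",(461.2,296.2),(231.2,341.9)),("stand",(259.6,231.7),(344.7,227.3)),("orange",(272.5,228.4),(343.5,221.3)),("carton",(348,245),(330.4,273.5)),("lamp",(231.8,273.8),(295.7,210)),("jar",(318.2,296.6),(255.8,255.6)),("cab",(425.8,287.9),(254,322.2))]:
    x,r=tri([(C,a),(S,b)]);print(n,x.round(3),r)
print("blue z.03",onz(C,(250,225.2),.032), "lip",onz(C,(438.7,246.1),.058))
a=cv2.resize(s["frame"][165:265,190:340],None,fx=5,fy=5,interpolation=cv2.INTER_CUBIC)
cv2.imwrite("pics/crop1.png",a[:,:,::-1])
E
```

```text
slot0 [0.56  0.134 0.015] [0.7, 0.7]
slot1 [0.564 0.187 0.015] [1.3, 1.3]
slot2 [0.572 0.235 0.009] [6.8, 6.8]
slot3 [0.568 0.29  0.011] [0.7, 0.7]
stand [ 0.554 -0.205  0.002] [6.4, 6.4]
orange [ 0.549 -0.175  0.029] [1.7, 1.7]
carton [0.501 0.005 0.002] [3.5, 3.5]
lamp [ 0.7   -0.205  0.005] [5.1, 5.1]
jar [0.687 0.006 0.001] [2.0, 2.0]
cab [0.566 0.214 0.001] [0.3, 0.3]
blue z.03 [ 0.56527149 -0.22696824  0.032     ] lip [0.48226817 0.21431107 0.058     ]
```

View pics/crop1.png

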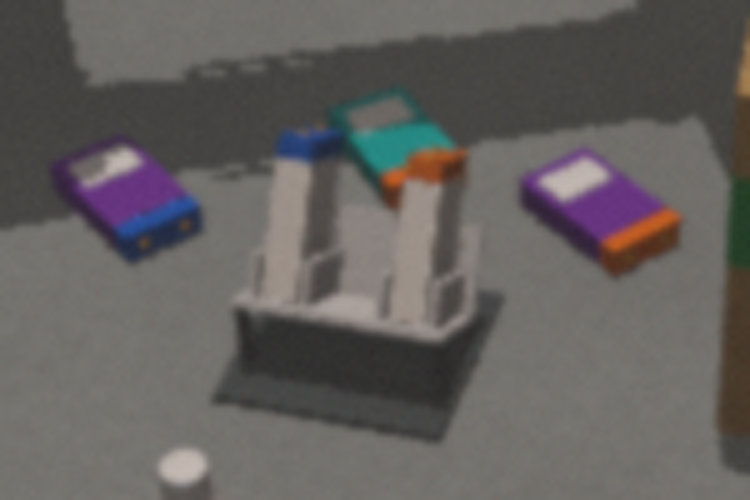

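The crop confirms it. The white-bodied leaning drivers are blue (scene 252,205) in the stand's -y bay and orange (275,210) in the +y bay. The purple and turquoise ones lie flat and are look-alikes. Moving the wrist over the stand now.

```bash
python3 -m creep '[[[-0.163,0.117,0,0,0.5],[-0.163,0.117,0,0,0.5],[-0.163,0.117,0,0,0.5],[-0.163,0.117,0,0,0.5],[-0.163,0.117,0,0,0.5],[-0.163,0.117,0,0,0.5],[-0.163,0.117,0,0,0.5],[-0.163,0.117,0,0,0.5]]]'
python3 -m creep '[[[-0.163,0.117,0,0,0.5],[-0.163,0.117,0,0,0.5],[0,0,0,0.075,0.5],[0,0,0,0.075,0.5],[0,0,0,0.075,0.5],[0,0,0,0.03,0.5],[0,0,0,0,0.5]]]'
python3 - <<'E'
from h import *
o=telemetry.get_obs();w=snapshot("wrist");print(o["tool_pos"],o["orientation"],o["joint_pos"].round(1),o["clock"]);print(np.round(w["mount"],3),w["fx"])
cv2.imwrite("pics/w1.png",w["frame"][:,:,::-1])
for q in ["driver_orange","driver_blue","stand"]:
    print(q,[(np.round(d["uv"],1).tolist(),round(d["confidence"],2)) for d in nets.landmark_of(w,q)[:6]])
E
```

```text
clock: 2.17
tool_pos: [0.4317, -0.3447, 0.405]
orientation: [-180.0, 0.0, -156.9]
force: [1.4, -0.8, 0.0]
opening: 0.0446
gripper_force: 0.0
clock: 2.75
tool_pos: [0.4728, -0.2777, 0.4048]
orientation: [-180.0, 0.0, -180.0]
force: [-0.2, -0.7, -0.4]
opening: 0.0437
gripper_force: 0.0
[ 0.47283324 -0.27765487  0.40476584] [-1.79997868e+02  1.05026379e-02 -1.79966180e+02] [ -9.9   8.6 -15.4   0.  -65.9 -80. ] 2.75
[[-0.001 -0.962 -0.273  0.073]
 [ 1.    -0.001  0.001 -0.   ]
 [-0.001 -0.273  0.962  0.021]
 [ 0.     0.     0.     1.   ]] 335.5157221927117
driver_orange [([421.8, 138.5], 0.82), ([412.8, 280.3], 0.75), ([304.1, 127.0], 0.66)]
driver_blue [([383.0, 279.5], 0.7), ([209.8, 220.6], 0.64), ([359.9, 288.3], 0.6)]
stand [([382.3, 278.7], 0.82)]
```

View pics/w1.png

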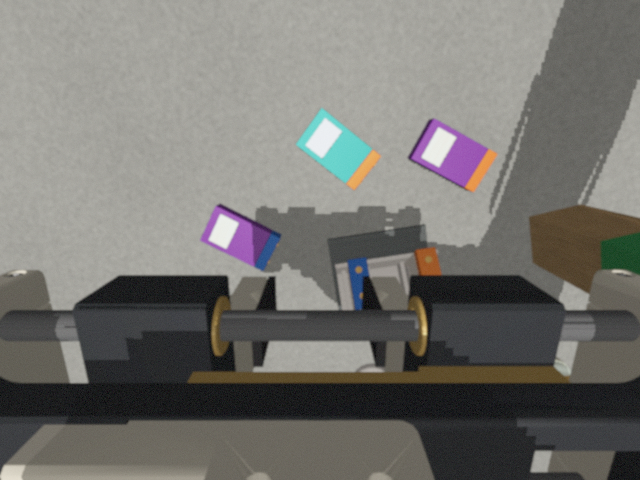

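The wrist view shows the stand partly hidden behind the fingers. The blue cap is at (357,270) and the orange cap at (428,262), and the stand's back edge tilts about 7.6°. I'll back off for an unblocked view.

```bash
python3 -m creep '[[[0.2,0,-0.05,0,0.5],[0.15,0.13,-0.05,0,0.5],[0,0.2,0,0,0.5],[0,0,0,0,0.5],[0,0,0,0,0.5]]]'
python3 - <<'E'
from h import *
o=telemetry.get_obs();w=snapshot("wrist");print(o["tool_pos"],o["orientation"],o["joint_pos"].round(1),o["clock"])
np.savez("w2.npz",f=w["frame"],mount=w["mount"],k=[w["fx"],w["fy"],w["cx"],w["cy"]],p=o["tool_pos"],r=o["orientation"])
cw=cam(w,o);u=proj(cw,[.52,-.2,.08]).astype(int);print(u)
x0,y0=np.clip(u-[100,75],0,[440,330])
cv2.imwrite("pics/w2.png",cv2.resize(w["frame"][y0:y0+150,x0:x0+200],None,fx=4,fy=4,interpolation=cv2.INTER_CUBIC)[:,:,::-1]);print(x0,y0)
for q in ["driver_orange","driver_blue","stand"]:
    print(q,[(np.round(d["uv"],1).tolist(),round(d["confidence"],2)) for d in nets.landmark_of(w,q)[:6]])
E
```

```text
clock: 3.37
tool_pos: [0.4023, -0.2108, 0.4256]
orientation: [-180.0, 0.1, -179.6]
force: [-0.0, 0.5, 0.5]
opening: 0.044
gripper_force: 0.0
[ 0.40231304 -0.21075697  0.42556986] [-1.79993052e+02  1.34274086e-01 -1.79631251e+02] [ -2.7  -1.7 -23.9  -0.  -67.7 -87. ] 3.3667
[328 326]
228 251
driver_orange [([253.1, 189.6], 0.92), ([352.2, 325.0], 0.71), ([354.6, 198.9], 0.6)]
driver_blue [([165.9, 269.3], 0.77), ([299.9, 332.4], 0.66)]
stand [([326.8, 320.1], 0.91)]
```

View pics/w2.png

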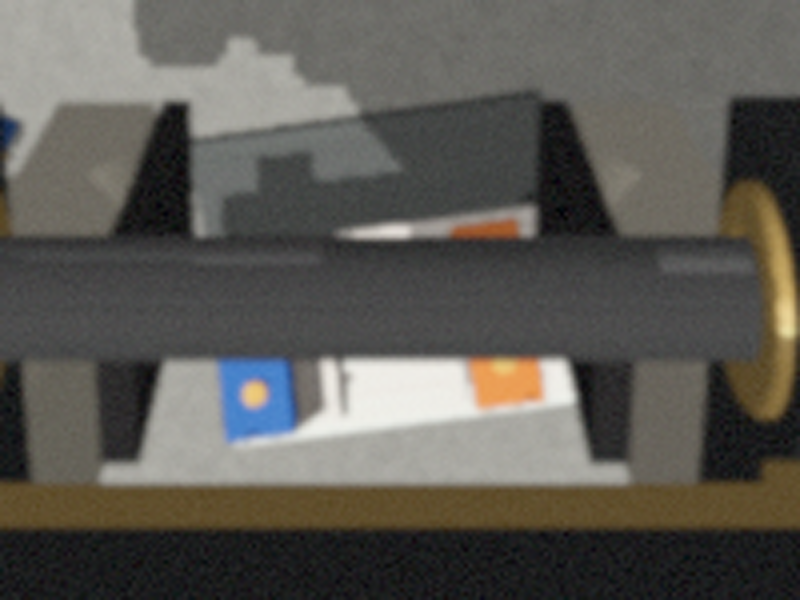

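The crop shows the blue cap's near corners at px (285.5,361) and (301.3,359), and the orange cap's at (347.5,352.8) and (363.3,350.8). The row is tilted about 7.5°. Now fitting the poses.

Run:
```python
from h import *
from scipy.optimize import least_squares
s=snapshot("scene");e=snapshot("side");C=cam(s);S=cam(e)
d=np.load("w2.npz");k=d["k"];W=cam(dict(mount=d["mount"],fx=k[0],fy=k[1],cx=k[2],cy=k[3]),dict(tool_pos=d["p"],orientation=d["r"]))
w1=dict(tool_pos=[.47283,-.27765,.40477],orientation=[-180,0.01,-179.97]);W1=cam(dict(mount=d["mount"],fx=k[0],fy=k[1],cx=k[2],cy=k[3]),w1)
cor=[((285.5,361),(-32-9)),((301.3,359),(-32+9)),((347.5,352.8),(32-9)),((363.3,350.8),(32+9))]
for uv,_ in cor: print(onz(W,uv,.1128).round(4))
print("orange low", [x.round(4) if hasattr(x,'round') else x for x in tri([(C,(272.5,228.4)),(S,(343.5,221.3)),(W,(352.2,325)),(W1,(412.8,280.3))])])
print("blue low", [x.round(4) if hasattr(x,'round') else x for x in tri([(C,(250,225.2)),(W,(299.9,332.4))])])
# params: x,y (midpoint of bottom centres), z, yaw
def P(p,u,y,v):
    X=np.array([u*.866-v*.5,y,u*.5+v*.866]);c,s_=np.cos(p[3]),np.sin(p[3])
    return np.array([p[0]+c*X[0]-s_*X[1],p[1]+s_*X[0]+c*X[1],p[2]+X[2]])
def f(p):
    r=[]
    for uv,y in cor: r+=list((proj(W,P(p,.023,y/1e3,.08))-uv))
    for c,uv,y in [(C,(272.5,228.4),32),(S,(343.5,221.3),32),(W,(352.2,325),32),(W1,(412.8,280.3),32),(C,(250,225.2),-32),(W,(299.9,332.4),-32)]:
        r+=list((proj(c,P(p,0,y/1e3,0))-uv)*.3)
    return r
q=least_squares(f,[.55,-.2,.032,.13],loss="soft_l1");print(q.x.round(4),np.degrees(q.x[3]),np.array(q.fun).round(1))
p=q.x
for y in(.032,-.032):
    print([P(p,0,y,v).round(4) for v in(0,.055,.08)])
w=[d2 for d2 in nets.masks_of(e,"drawer_lip")];print([(x["uv"],x["confidence"]) for x in w])
```

```text
[ 0.5402 -0.2435  0.1128]
[ 0.5378 -0.2276  0.1128]
[ 0.5304 -0.1813  0.1128]
[ 0.528  -0.1656  0.1128]
orange low [array([ 0.5484, -0.1712,  0.0306]), [3.3, 2.6, 3.4, 0.4]]
blue low [array([ 0.5597, -0.2323,  0.0264]), [1.6, 1.6]]
[ 0.556  -0.2013  0.0288  0.1578] 9.043268746062996 [-1.   0.1  0.6 -0.2 -0.7  0.   1.2 -0.3  0.4  0.2 -0.6  0.5 -0.4  0.6
  0.2  0.5 -0.4 -0.2  0.2  0.4]
[array([ 0.551 , -0.1697,  0.0288]), array([ 0.5239, -0.174 ,  0.0765]), array([ 0.5115, -0.1759,  0.0981])]
[array([ 0.5611, -0.2329,  0.0288]), array([ 0.5339, -0.2372,  0.0765]), array([ 0.5216, -0.2391,  0.0981])]
[([242.9, 308.2], 0.96), ([364.3, 191.7], 0.35)]
```

```bash
python3 -m creep '[[[0,0,0,-0.05,0.45],[0,0,0,-0.045,0.45],[-0.127,0.017,0.126,0,0.45],[-0.127,0.017,0.126,0,0.45],[-0.127,0.017,0.126,0,0.45],[-0.127,0.017,0.126,0,0.45],[-0.127,0.017,0.126,0,0.45],[0,0,0,0,0.45]]]'
python3 - <<'E'
from h import *
o=telemetry.get_obs();w=snapshot("wrist");print(o["tool_pos"],o["orientation"],o["joint_pos"].round(1))
cv2.imwrite("pics/w3.png",w["frame"][:,:,::-1])
E
```

```text
clock: 4.38
tool_pos: [0.5279, -0.1756, 0.2925]
orientation: [179.9, -0.4, -171.3]
force: [0.0, -0.7, -0.4]
opening: 0.0398
gripper_force: 0.0
[ 0.52786534 -0.17558776  0.2924622 ] [ 179.91877715   -0.42607379 -171.33576416] [  1.8  15.4 -22.8  -0.  -52.3 -83.1]
```

View pics/w3.png

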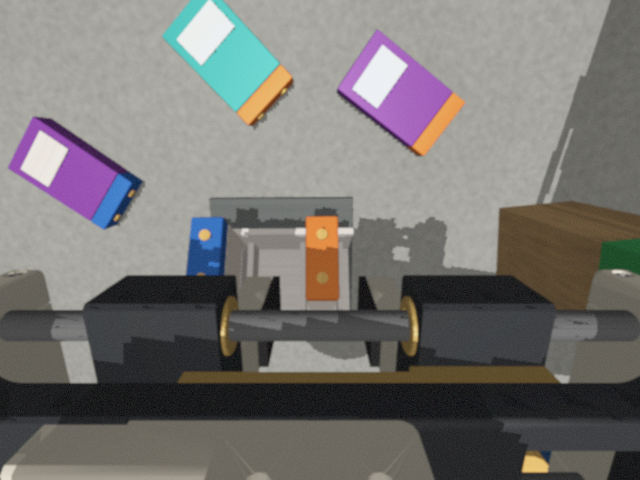

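Run:
```python
from h import *
o=telemetry.get_obs();w=snapshot("wrist");W=cam(w,o)
print(o["tool_pos"],o["orientation"])
print(onz(W,(322,300),.1108),onz(W,(322,217),.0878),"pred",np.array([.551,-.1697])+np.array([np.cos(.1578),np.sin(.1578)])*(-.0201), np.array([.551,-.1697])+np.array([np.cos(.1578),np.sin(.1578)])*(-.0599))
for z in(.105,.11,.115):print(onz(W,(306,300),z)-onz(W,(338,300),z))
```

```text
[ 0.52661761 -0.17603847  0.29453639] [ 179.93857733   -0.39379858 -171.32740054]
[ 0.53130902 -0.17354138  0.1108    ] [ 0.491614   -0.17940537  0.0878    ] pred [ 0.53114973 -0.17285863] [ 0.49184423 -0.17911304]
[ 2.62108486e-03 -1.73876736e-02 -2.77555756e-17]
[ 0.00254345 -0.01687265  0.        ]
[ 2.46581075e-03 -1.63576209e-02 -2.77555756e-17]
```

```bash
python3 -m creep '[[[0.006,0.01,0.12,0,0.45],[0,0,0.12,0,0.45],[0,0,0.06,0,0.45],[0,0,0,0,0.45],[0,0,0,0,0],[0,0,0,0,0],[0,0,0,0,0],[0,0,0,0,0]]]'
```

```text
clock: 5.15
tool_pos: [0.5244, -0.1744, 0.2401]
orientation: [-180.0, 0.1, -171.3]
force: [-0.3, 0.7, 0.6]
opening: 0.018
gripper_force: 0.3
```

```bash
python3 -m creep '[[[0,0,0,0,0],[0,0,0,0,0],[0.04,0,-0.07,0,0],[0.05,0,-0.087,0,0],[0.05,0,-0.087,0,0],[0.05,0,-0.1,0,0],[0,0,-0.15,0,0],[0,0,-0.15,0,0]]]'
python3 - <<'E'
from h import *
o=telemetry.get_obs();print(o["tool_pos"],o["opening"],o["gripper_force"],o["force"])
w=snapshot("wrist");e=snapshot("side");s=snapshot("scene")
f=e["frame"][140:290,230:430]
cv2.imwrite("pics/a4.png",np.hstack([cv2.resize(f,(400,300)),cv2.resize(w["frame"],(400,300))])[:,:,::-1])
C=cam(s);S=cam(e)
for q in ["drawer_lip","slot1","drawer","cabinet"]:
    for n,p in(("C",s),("S",e)):print(q,n,[(np.round(d["uv"],1).tolist(),round(d["confidence"],2)) for d in nets.landmark_of(p,q)[:5]])
E
```

```text
clock: 5.82
tool_pos: [0.4854, -0.18, 0.3684]
orientation: [180.0, -0.1, -171.3]
force: [0.9, -0.5, -1.3]
opening: 0.018
gripper_force: 30.0
[ 0.48540489 -0.18004384  0.36840947] 0.01797002508606773 29.997475817799568 [ 0.85065037 -0.45879558 -1.30181309]
drawer_lip C []
drawer_lip S [([290.9, 313.8], 0.59)]
slot1 C [([438.9, 289.7], 0.95), ([460.4, 296.8], 0.87), ([414.8, 280.7], 0.74), ([393.0, 272.2], 0.66)]
slot1 S [([273.5, 293.4], 0.95), ([261.3, 312.3], 0.74), ([230.8, 336.4], 0.71), ([249.7, 325.3], 0.69), ([275.6, 294.6], 0.67)]Traceback (most recent call last):
  File "<stdin>", line 8, in <module>
ValueError: it knows: cabinet, carton, drawer_lip, driver_blue, driver_orange, jar, slot, spot_lamp, stand, stock_blue, stock_orange
```

View pics/a4.png

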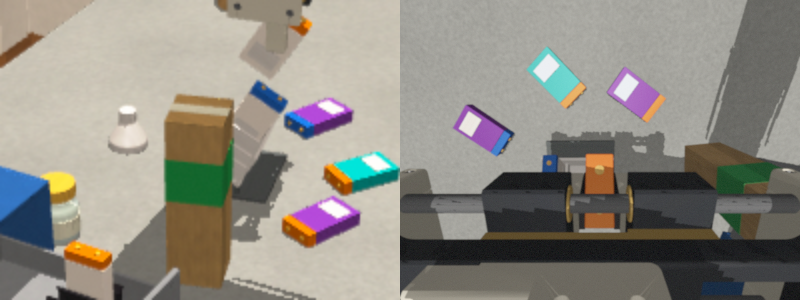

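The picture shows the orange driver gripped and lifted, tilted with its top towards the robot, and the blue driver still in the stand. I'll carry it high over the carton to the drawer.

```bash
python3 -m creep '[[[0,0,-0.2,0.065,0],[0,0,-0.2,0.065,0],[0,0,-0.09,0,0],[0,0.17,0,0,0],[0,0.2,0,0,0],[0,0.2,0,0,0],[0,0.2,0,0,0],[0,0.2,0,0,0]]]'
python3 -m creep '[[[0,0.2,0,0,0],[0,0.2,0,0,0],[0,0.2,0,0,0],[0,0.17,0,0,0],[0,0,0,0,0],[0,0,0,0,0]]]'
python3 - <<'E'
from h import *
o=telemetry.get_obs();print(o["tool_pos"],o["orientation"],o["joint_pos"].round(1),o["opening"],o["gripper_force"])
w=snapshot("wrist")
cv2.imwrite("pics/w5.png",w["frame"][:,:,::-1])
W=cam(w,o)
print([(np.round(d["uv"],1).tolist(),round(d["confidence"],2),onz(W,d["uv"],.012).round(4)) for d in nets.landmark_of(w,"slot1")])
print([(np.round(d["uv"],1).tolist(),round(d["confidence"],2),onz(W,d["uv"],.058).round(4)) for d in nets.landmark_of(w,"drawer_lip")])
E
```

```text
clock: 6.83
tool_pos: [0.4964, 0.0154, 0.4643]
orientation: [-180.0, -0.1, 176.9]
force: [1.4, 0.9, -1.6]
opening: 0.0176
gripper_force: 30.0
clock: 7.33
tool_pos: [0.5049, 0.1695, 0.4636]
orientation: [-179.9, -0.2, 177.1]
force: [-0.5, -0.1, -0.9]
opening: 0.0174
gripper_force: 30.0
[0.50485286 0.16945735 0.46356028] [-1.79879512e+02 -1.56791226e-01  1.77146781e+02] [  39.7    5.1  -11.7   -0.   -73.3 -132.5] 0.017391613454974253 29.99731734395027
[([334.6, 247.0], 0.97, array([0.564, 0.187, 0.012])), ([409.7, 246.1], 0.86, array([0.5678, 0.2875, 0.012 ])), ([297.0, 245.7], 0.8, array([0.5597, 0.1367, 0.012 ])), ([374.7, 247.8], 0.69, array([0.5679, 0.2407, 0.012 ]))]
[([359.0, 178.9], 0.92, array([0.4707, 0.2161, 0.058 ]))]
```

View pics/w5.png

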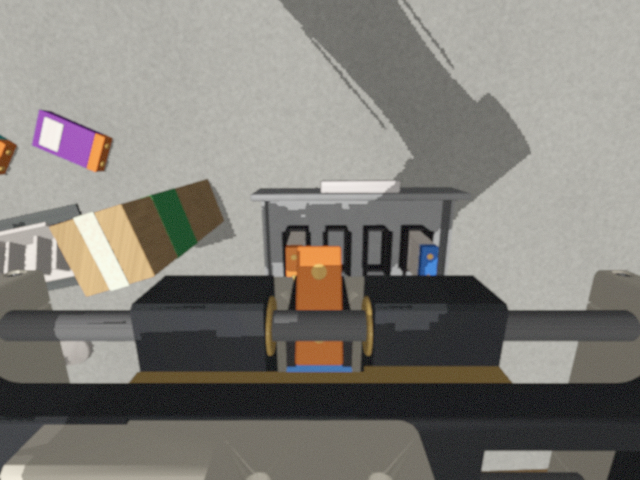

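The picture shows the drawer's front edge level in the image, so the yaw matches. The empty slots are at (335,247) and (375,248), and the lip is at (359,179). The driver still leans 30° in the pads. I'll right it by pushing its lower edge gently against the fixed carcass front, high above the stock, while it pivots in the pads.

```bash
python3 -m creep '[[[-0.069,0.022,0.15,0,0],[-0.069,0.022,0.15,0,0],[-0.069,0.022,0.15,0,0],[-0.069,0.022,0.15,0,0],[-0.069,0.022,0.15,0,0],[0,0,0,0,0],[0,0,0,0,0]]]'
python3 -m creep '[[[-0.025,0,-0.006,0,0],[-0.025,0,-0.006,0,0],[-0.025,0,-0.006,0,0],[-0.025,0,-0.01,0,0],[-0.025,0,-0.01,0,0],[0,0,0,0,0]]]'
python3 - <<'E'
from h import *
o=telemetry.get_obs();print(o["tool_pos"],o["opening"],o["gripper_force"],o["force"])
e=snapshot("side")
cv2.imwrite("pics/a6.png",cv2.resize(e["frame"][130:380,80:400],None,fx=2.4,fy=2.4)[:,:,::-1])
E
```

```text
clock: 8.07
tool_pos: [0.5751, 0.1843, 0.3133]
orientation: [-179.8, -0.2, 176.9]
force: [0.8, -0.3, -0.2]
opening: 0.0181
gripper_force: 30.0
clock: 8.57
tool_pos: [0.6005, 0.1844, 0.3247]
orientation: [180.0, 0.1, 177.0]
force: [-4.1, -0.8, 6.8]
opening: 0.0181
gripper_force: 30.0
[0.60048854 0.18441774 0.32468822] 0.01809619059821866 29.998391568660736 [-4.1277023  -0.76990768  6.78239661]
```

View pics/a6.png

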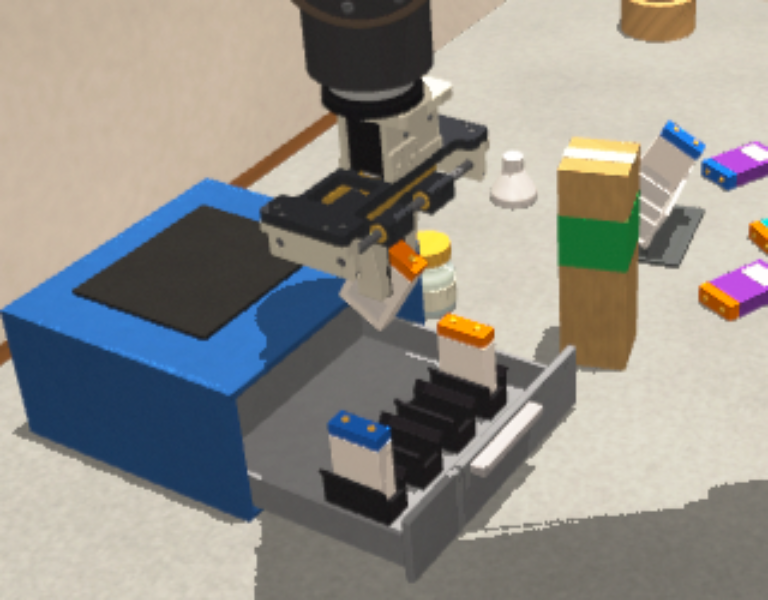

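The side view shows the edge riding onto the carcass's top rim (Fz up 6.8 N), so the tilt grew to about 40°. I'll back off and push again from lower down.

```bash
python3 -m creep '[[[0.1,0,0,0,0],[0.03,0,0.075,0,0],[0,0,0.08,0,0],[-0.04,0,0,0,0],[-0.03,0,0,0,0],[-0.025,0,0,0,0],[-0.025,0,0,0,0],[0,0,0,0,0]]]'
python3 - <<'E'
from h import *
o=telemetry.get_obs();print(o["tool_pos"],o["opening"],o["gripper_force"],o["force"])
e=snapshot("side")
cv2.imwrite("pics/a7.png",cv2.resize(e["frame"][200:290,180:300],None,fx=4,fy=4)[:,:,::-1])
E
```

```text
clock: 9.28
tool_pos: [0.5995, 0.1846, 0.2927]
orientation: [180.0, 0.1, 176.9]
force: [-0.6, 0.2, -0.4]
opening: 0.0178
gripper_force: 30.0
[0.599492   0.18461685 0.2927145 ] 0.0178039513846615 29.997293651103973 [-0.55988481  0.19963778 -0.39577559]
```

View pics/a7.png

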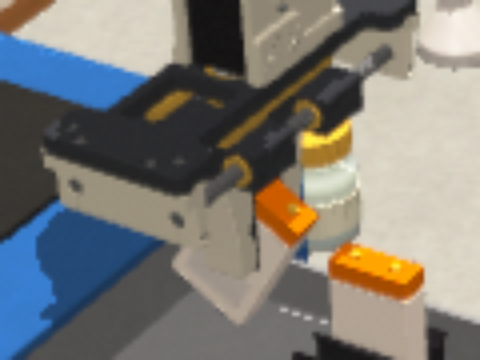

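```bash
python3 -m creep '[[[0.1,0,0,0,0],[0.04,0,-0.045,0,0],[-0.06,0,0,0,0],[-0.06,0,0,0,0],[-0.03,0,0,0,0],[0,0,0,0,0]]]'
python3 -m creep '[[[-0.025,0,-0.01,0,0],[-0.025,0,-0.01,0,0],[0,0,0,0,0]]]'
python3 -m creep '[[[-0.025,0,-0.015,0,0],[-0.025,0,-0.015,0,0],[0,0,0,0,0]]]'
python3 - <<'E'
from h import *
o=telemetry.get_obs();print(o["tool_pos"],o["opening"],o["gripper_force"],o["force"])
e=snapshot("side")
cv2.imwrite("pics/a8.png",cv2.resize(e["frame"][200:290,180:300],None,fx=4,fy=4)[:,:,::-1])
E
```

```text
clock: 9.83
tool_pos: [0.6002, 0.1844, 0.3012]
orientation: [-180.0, -0.0, 177.0]
force: [-0.1, 0.4, -1.9]
opening: 0.0179
gripper_force: 30.0
clock: 10.08
tool_pos: [0.607, 0.1833, 0.3029]
orientation: [-179.8, -0.5, 176.9]
force: [-11.5, 0.8, -2.3]
opening: 0.0178
gripper_force: 30.0
clock: 10.33
tool_pos: [0.6171, 0.1828, 0.309]
orientation: [-179.8, -0.5, 176.9]
force: [-11.6, 1.2, -2.1]
opening: 0.0177
gripper_force: 30.0
[0.61714496 0.18277609 0.30896374] 0.017673044601944403 29.999691545963287 [-11.61531599   1.20917969  -2.06359193]
```

```bash
python3 -m creep '[[[0.08,0,-0.03,0,0],[0,0,0,0,0],[0,0,0,0,0]]]'
cat > tilt.py <<'E'
from h import *
import sys
o=telemetry.get_obs();w=snapshot("wrist");print(o["tool_pos"],o["force"].round(1))
f=w["frame"];K=cam(w,o)[0];M=np.linalg.inv(np.array(w["mount"]))
c=int(round(K[0,2]));col=f[180:300,c-12:c-4].mean(1).astype(int)
print(c,[(180+i,*col[i]) for i in range(0,120,3)])
def pr(x,z):
    q=M@np.array([x,0,z,1]);p=K@q[:3];return p[1]/p[2]
for th in(0,5,10,15,20,25,30,40):
    t=np.radians(th);R=lambda h,u,v:(u*np.cos(t)+(v-h)*np.sin(t),.159-((v-h)*np.cos(t)-u*np.sin(t)))
    print(th,[(h,[round(pr(*R(h/1e3,.023,v))) for v in(.068,.08)]+[round(pr(*R(h/1e3,-.023,.08)))]) for h in(52,58,62)])
E
python3 tilt.py
```

```text
clock: 10.63
tool_pos: [0.6036, 0.1844, 0.3179]
orientation: [180.0, 0.1, 177.0]
force: [1.1, -0.6, -1.0]
opening: 0.0177
gripper_force: 30.0
[0.6036132  0.18441483 0.317921  ] [ 1.1 -0.6 -1. ]
319 [(180, np.int64(165), np.int64(165), np.int64(165)), (183, np.int64(165), np.int64(165), np.int64(165)), (186, np.int64(164), np.int64(164), np.int64(165)), (189, np.int64(162), np.int64(162), np.int64(162)), (192, np.int64(153), np.int64(154), np.int64(152)), (195, np.int64(153), np.int64(153), np.int64(152)), (198, np.int64(153), np.int64(153), np.int64(153)), (201, np.int64(152), np.int64(152), np.int64(152)), (204, np.int64(152), np.int64(152), np.int64(151)), (207, np.int64(143), np.int64(143), np.int64(144)), (210, np.int64(141), np.int64(141), np.int64(141)), (213, np.int64(102), np.int64(103), np.int64(103)), (216, np.int64(25), np.int64(26), np.int64(30)), (219, np.int64(52), np.int64(51), np.int64(51)), (222, np.int64(75), np.int64(74), np.int64(76)), (225, np.int64(126), np.int64(127), np.int64(126)), (228, np.int64(131), np.int64(131), np.int64(131)), (231, np.int64(131), np.in
[... 1041 characters left out ...]
, np.int64(69)), (294, np.int64(198), np.int64(126), np.int64(68)), (297, np.int64(198), np.int64(126), np.int64(68))]
0 [(52, [278, 291, 399]), (58, [272, 284, 388]), (62, [269, 280, 381])]
5 [(52, [273, 283, 397]), (58, [269, 278, 387]), (62, [266, 275, 381])]
10 [(52, [268, 275, 394]), (58, [266, 271, 386]), (62, [264, 269, 380])]
15 [(52, [264, 267, 391]), (58, [263, 266, 383]), (62, [262, 265, 379])]
20 [(52, [261, 260, 386]), (58, [261, 261, 380]), (62, [261, 261, 377])]
25 [(52, [258, 254, 381]), (58, [259, 256, 377]), (62, [260, 257, 374])]
30 [(52, [255, 249, 375]), (58, [258, 252, 372]), (62, [259, 254, 371])]
40 [(52, [252, 240, 360]), (58, [256, 246, 362]), (62, [260, 250, 363])]
```

```bash
cat > fit.py <<'E'
from h import *
import sys
from scipy.optimize import minimize
def run(q="driver_orange",mode=1,vis=False):
    o=telemetry.get_obs();ps=[(n,snapshot(n)) for n in("side","scene")]
    T=np.eye(4);T[:3,:3]=Ro.from_euler("xyz",o["orientation"],degrees=True).as_matrix();T[:3,3]=o["tool_pos"]
    g=(T@[0,0,.159,1])[:3];tx=T[:3,0]*[1,1,0];ty=T[:3,1]
    print("grip",g.round(4),"F",o["force"].round(1))
    D=[]
    for n,p in ps:
        c=cam(p);gu=proj(c,g)
        L=[d for d in nets.landmark_of(p,q) if np.linalg.norm(np.array(d["uv"])-gu)<60]
        Ms=[d for d in nets.masks_of(p,q) if np.linalg.norm(np.array(d["uv"])-gu)<40]
        print(n,"grip uv",gu.round(0),"lm",[np.round(d["uv"],1).tolist() for d in L],[(np.round(d["uv"]).tolist(),round(d["confidence"],2),int(d["region"].sum())) for d in Ms])
        if Ms: D.append((c,Ms[0]["region"]))
    # rotate model: tilt th (top toward tool +x), grip at (u0,h) on driver
    def corners(th,u0,h):
        t=np.radians(th);P=[]
        for u in(-.023,.023):
            for v in(0,.08):
                for y in(-.009,.009):
                    a,b=u-u0,v-h
                    P.append(g+tx*(a*np.cos(t)+b*np.sin(t))+ty*y+np.array([0,0,1])*(b*np.cos(t)-a*np.sin(t)))
        return np.array(P)
    def cost(x):
        s=0
        for c,m in D:
            H=cv2.convexHull(np.array([proj(c,P) for P in corners(x[0],x[1]/1e3,x[2]/1e3)],np.float32))
            z=np.zeros((480*4,640*4),np.uint8);cv2.fillConvexPoly(z,np.round(H*4+1.5).astype(np.int32),1)
            z=cv2.resize(z.astype(np.float32),(640,480),interpolation=cv2.INTER_AREA)
            out=(m*(1-z)).sum();un=(z*(1-m)).sum()   # mask outside model is bad; unexplained model may be occluded by fingers
            s+=3*out+un
        return s
    R=[]
    for th in range(-10,61,5):
        r=minimize(cost,[th,0,58],method="Nelder-Mead",options=dict(initial_simplex=[[th,0,58],[th+4,0,58],[th,6,58],[th,0,50]],maxiter=80));R.append((round(r.fun),*r.x.round(1)))
    R.sort();print(R[:5])
if __name__=="__main__": run(*sys.argv[1:2])
E
python3 fit.py
```

```text
grip [0.6041 0.1845 0.1588] F [-0.2  0.9 -2. ]
side grip uv [240. 243.] lm [[240.0, 262.9]] [([246.0, 252.0], 0.62, 624)]
scene grip uv [421. 243.] lm [[417.5, 263.6]] [([418.0, 249.0], 0.83, 343)]
[(588, np.float64(20.1), np.float64(-9.3), np.float64(52.2)), (588, np.float64(20.2), np.float64(-9.2), np.float64(52.2)), (588, np.float64(21.3), np.float64(-11.4), np.float64(52.0)), (590, np.float64(31.5), np.float64(-18.1), np.float64(49.5)), (591, np.float64(20.5), np.float64(-9.6), np.float64(51.9))]
```

```bash
cat > fit2.py <<'E'
from h import *
import sys
def go(row,a,b):
    o=telemetry.get_obs();s=snapshot("scene");e=snapshot("side");w=snapshot("wrist")
    x,r=tri([(cam(e),a),(cam(s),b)])
    Rm=Ro.from_euler("xyz",o["orientation"],degrees=True).as_matrix();q=Rm.T@(x-o["tool_pos"]);q[2]-=.159
    print("bottom centre in tool from grip mm",(q*1e3).round(1),"resid",r)
    K=cam(w,o)[0];M=np.linalg.inv(np.array(w["mount"]))
    for th in range(-5,46,5):
        t=np.radians(th);X=q+np.array([.023*np.cos(t)+.08*np.sin(t),0,-.08*np.cos(t)+.023*np.sin(t)])
        p=K@(M@[X[0],0,X[2]+.159,1])[:3];t2=-np.array([q[0]*np.cos(t)-q[2]*-np.sin(t)*-1,0]);
        # u0,h: grip = bottom + R(u0,h)
        A=np.array([[np.cos(t),np.sin(t)],[-np.sin(t),np.cos(t)]]);u=np.linalg.solve(A,[-q[0],q[2]])
        print(th,"row",round(p[1]/p[2],1),"u0,h",(u*1e3).round(1))
go(float(sys.argv[1]),eval(sys.argv[2]),eval(sys.argv[3]))
E
python3 fit2.py 244 "(240,262.9)" "(417.5,263.6)"
```

```text
bottom centre in tool from grip mm [-5.6  1.5 47.5] resid [2.8, 2.8]
-5 row 332.0 u0,h [ 9.7 46.8]
0 row 311.3 u0,h [ 5.6 47.5]
5 row 290.3 u0,h [ 1.4 47.8]
10 row 269.3 u0,h [-2.8 47.7]
15 row 249.0 u0,h [-6.9 47.3]
20 row 229.8 u0,h [-11.   46.5]
25 row 211.9 u0,h [-15.   45.4]
30 row 195.8 u0,h [-18.9  43.9]
35 row 181.5 u0,h [-22.7  42.1]
40 row 169.2 u0,h [-26.3  39.9]
45 row 159.0 u0,h [-29.6  37.5]
```

```bash
python3 -m creep '[[[0.12,0,0,0,0],[0.113,0.002,0.05,0,0],[0,0,0.09,0,0],[0,0,0,0,0],[0,0,0,0,0]]]'
cat > sl.py <<'E'
from h import *
ps=[]
o=telemetry.get_obs();w=snapshot("wrist");W=cam(w,o);e=snapshot("side");s=snapshot("scene")
print("tcp",o["tool_pos"].round(4),o["orientation"].round(1),"F",o["force"].round(1))
for n,c,p in(("w",W,w),("e",cam(e),e),("s",cam(s),s)):
    print(n,[(onz(c,d["uv"],.012)[:2].round(4).tolist(),round(d["confidence"],2)) for d in nets.landmark_of(p,"slot1")])
E
python3 sl.py; python3 fit.py
```

```text
clock: 11.55
tool_pos: [0.5574, 0.1871, 0.2888]
orientation: [-179.9, -0.1, 177.0]
force: [0.5, 0.4, -0.5]
opening: 0.018
gripper_force: 30.0
tcp [0.5574 0.1871 0.2888] [-1.799e+02 -1.000e-01  1.770e+02] F [ 0.5  0.4 -0.5]
w [([0.5612, 0.1383], 0.84), ([0.5617, 0.1861], 0.84), ([0.5654, 0.2371], 0.73), ([0.5659, 0.2888], 0.72)]
e [([0.5627, 0.1895], 0.77), ([0.5691, 0.2327], 0.65), ([0.5695, 0.1228], 0.62), ([0.5743, 0.2829], 0.62)]
s [([0.5565, 0.1899], 0.88), ([0.5558, 0.1376], 0.82), ([0.5712, 0.2919], 0.78), ([0.5684, 0.239], 0.76)]
grip [0.558  0.1873 0.1306] F [-0.9  0.2 -0.5]
side grip uv [261. 262.] lm [[258.2, 287.8]] [([269.0, 273.0], 0.86, 615)]
scene grip uv [425. 240.] lm [[417.8, 259.2]] [([421.0, 248.0], 0.93, 407)]
[(574, np.float64(17.7), np.float64(-8.7), np.float64(52.3)), (576, np.float64(18.3), np.float64(-8.8), np.float64(52.4)), (576, np.float64(18.4), np.float64(-9.2), np.float64(52.8)), (578, np.float64(17.2), np.float64(-8.3), np.float64(52.0)), (581, np.float64(20.1), np.float64(-10.0), np.float64(52.5))]
```

```bash
python3 -m creep '[[[0.011,0.002,0.08,0,0],[0,0,0.08,0,0],[0,0,0.06,0,0],[0,0,0.04,0,0],[0,0,0,0,0]]]'
python3 -m creep '[[[0,0,0.02,0,0],[0,0,0.02,0,0],[0,0,0,0,0]]]'
```

```text
clock: 12.57
tool_pos: [0.5558, 0.1879, 0.2362]
orientation: [-180.0, 0.0, 177.0]
force: [2.9, -0.2, -1.2]
opening: 0.0179
gripper_force: 30.0
clock: 12.82
tool_pos: [0.5566, 0.1883, 0.2306]
orientation: [179.9, 0.2, 177.0]
force: [5.0, -0.8, 3.7]
opening: 0.0174
gripper_force: 30.0
```

```bash
python3 -m creep '[[[-0.02,0,0.006,0,0],[-0.02,0,0.008,0,0],[0,0,0,0,0]]]'
python3 -m creep '[[[-0.02,0,0.008,0,0],[-0.02,0,0.008,0,0],[0,0,0,0,0]]]'
python3 fit.py
```

```text
clock: 13.07
tool_pos: [0.5647, 0.1879, 0.2292]
orientation: [179.9, 0.2, 177.1]
force: [1.4, -0.8, 16.0]
opening: 0.0178
gripper_force: 30.0
clock: 13.32
tool_pos: [0.5729, 0.1874, 0.2264]
orientation: [179.9, 0.3, 177.1]
force: [0.1, -1.7, 18.1]
opening: 0.0178
gripper_force: 31.3
grip [0.5737 0.1877 0.0674] F [ 0.1 -1.7 18.1]
side grip uv [256. 287.] lm [[253.2, 308.4], [273.0, 293.7]] [([266.0, 288.0], 0.72, 320)]
scene grip uv [418. 266.] lm [] [([418.0, 259.0], 0.69, 125)]
[(789, np.float64(38.5), np.float64(-19.6), np.float64(41.5)), (789, np.float64(39.2), np.float64(-19.0), np.float64(36.8)), (790, np.float64(37.1), np.float64(-20.7), np.float64(41.5)), (790, np.float64(37.5), np.float64(-19.9), np.float64(39.5)), (792, np.float64(37.6), np.float64(-20.1), np.float64(38.9))]
```

```bash
python3 -m creep '[[[-0.008,0,0.008,0,0],[0,0,0.008,0,0],[0,0,0,0,0]]]'
python3 -m creep '[[[0,0,0.008,0,0],[0,0,0,0,0]]]'
python3 tilt.py | head -3 | cut -c1-60
python3 - <<'E'
from h import *
o=telemetry.get_obs();w=snapshot("wrist");f=w["frame"].astype(int)
m=(f[...,0]>1.35*f[...,1])&(f[...,0]>1.8*f[...,2])&(f[...,0]>90)
m[:, :295]=0;m[:,350:]=0
ys,xs=np.nonzero(m);print("orange rows near centre",[(y,int((ys==y).sum()),int(xs[ys==y].min()),int(xs[ys==y].max())) for y in range(200,420,6) if (ys==y).any()])
for n in("side","scene"):
    p=snapshot(n);print(n,[(np.round(d["uv"],1).tolist(),round(d["confidence"],2),int(d["region"].sum())) for d in nets.masks_of(p,"driver_orange")])
E
```

```text
clock: 13.87
tool_pos: [0.5756, 0.1873, 0.2262]
orientation: [179.8, 0.5, 177.1]
force: [0.3, -5.8, 35.4]
opening: 0.0175
gripper_force: 35.0
clock: 14.03
tool_pos: [0.5762, 0.1873, 0.2261]
orientation: [179.8, 0.6, 177.2]
force: [-1.0, -8.5, 44.6]
opening: 0.0178
gripper_force: 37.8
[0.57619381 0.18725667 0.22605211] [-1.  -8.5 44.6]
319 [(180, np.int64(191), np.int64(192), np.int64(191)), (18
0 [(52, [278, 291, 399]), (58, [273, 284, 388]), (62, [269, 
orange rows near centre [(254, 49, 295, 343), (260, 5, 295, 344), (266, 23, 295, 343), (272, 49, 295, 343), (278, 35, 295, 343), (284, 33, 295, 343), (290, 40, 295, 343), (296, 49, 295, 343), (302, 49, 295, 343), (308, 49, 295, 343), (344, 33, 295, 343), (350, 34, 295, 342), (356, 48, 295, 342), (362, 48, 295, 342), (368, 46, 296, 341)]
side [([389.9, 251.7], 0.9, 627), ([262.2, 290.0], 0.83, 294), ([412.3, 224.3], 0.58, 518)]
scene [([268.4, 191.2], 0.79, 430), ([418.4, 262.3], 0.72, 143), ([310.9, 207.9], 0.56, 443)]
```

```bash
python3 -m creep '[[[0,0,-0.02,0,0],[0,0,0,0,0]]]'
python3 -m creep '[[[0,0,-0.01,0,0],[0,0,0,0,0]]]'; python3 tilt.py | sed -n 2,2p | tr -d 'np.int64' | tail -c 100
python3 - <<'E'
from h import *
o=telemetry.get_obs();w=snapshot("wrist");f=w["frame"]
c=f[236:300:2,318:322].mean(1).astype(int);print([(236+2*i,*map(int,v)) for i,v in enumerate(c)])
c=f[350:400:2,318:322].mean(1).astype(int);print([(350+2*i,*map(int,v)) for i,v in enumerate(c)])
E
```

```text
clock: 14.5
tool_pos: [0.5741, 0.187, 0.2262]
orientation: [179.8, 0.3, 177.0]
force: [-2.0, -2.0, 22.7]
opening: 0.0182
gripper_force: 36.8
clock: 14.67
tool_pos: [0.5734, 0.1871, 0.2264]
orientation: [179.9, 0.2, 177.0]
force: [-0.4, 2.1, 14.4]
opening: 0.0177
gripper_force: 34.7
88, (195), (135), (75)), (291, (191), (120), (3)), (29, (191), (119), ()), (297, (192), (120), ())]
[(236, 132, 127, 120), (238, 132, 126, 119), (240, 131, 125, 118), (242, 131, 124, 118), (244, 131, 125, 118), (246, 132, 124, 116), (248, 127, 94, 74), (250, 120, 66, 31), (252, 176, 99, 47), (254, 242, 172, 96), (256, 252, 196, 118), (258, 252, 196, 117), (260, 251, 196, 117), (262, 251, 195, 116), (264, 251, 195, 116), (266, 251, 195, 116), (268, 251, 194, 116), (270, 234, 173, 100), (272, 193, 121, 66), (274, 174, 120, 67), (276, 189, 156, 91), (278, 197, 164, 97), (280, 197, 164, 97), (282, 197, 163, 95), (284, 197, 164, 98), (286, 197, 163, 95), (288, 197, 164, 97), (290, 197, 158, 91), (292, 191, 125, 68), (294, 191, 120, 64), (296, 192, 120, 65), (298, 191, 120, 63)]
[(350, 191, 157, 92), (352, 191, 155, 90), (354, 188, 131, 70), (356, 188, 115, 57), (358, 188, 115, 60), (360, 188, 116, 59), (362, 188, 116, 59), (364, 188, 115, 58), (366, 187, 116, 58), (368, 186, 112, 56), (370, 174, 110, 64), (372, 119, 93, 59), (374, 108, 89, 53), (376, 107, 88, 50), (378, 107, 88, 50), (380, 108, 89, 52), (382, 92, 76, 45), (384, 33, 33, 33), (386, 31, 32, 35), (388, 30, 32, 32), (390, 30, 31, 30), (392, 28, 29, 30), (394, 26, 27, 29), (396, 24, 27, 28), (398, 33, 33, 35)]
```

```bash
cat > rows.py <<'E'
from h import *
import sys
from scipy.optimize import least_squares
w=snapshot("wrist");K=np.array([[w["fx"],0,w["cx"]],[0,w["fy"],w["cy"]],[0,0,1]]);M=np.linalg.inv(np.array(w["mount"]))
obs=eval(sys.argv[1])
def row(p,u,v):
    t,u0,h=np.radians(p[0]),p[1]/1e3,p[2]/1e3;a,b=u-u0,v-h
    q=K@(M@[a*np.cos(t)+b*np.sin(t),0,.159-(b*np.cos(t)-a*np.sin(t)),1])[:3];return q[1]/q[2]
f=lambda p:[row(p,.023,.068)-obs[0],row(p,.023,.08)-obs[1],row(p,-.023,.08)-obs[2]]
for t in(-5,10,20):
    r=least_squares(f,[t,-5,54]);print(r.x.round(1),r.fun.round(1))
E
python3 rows.py "(247.5,253,371)"; python3 rows.py "(247.5,252,371)"; python3 rows.py "(247.5,254,372)"
```

```text
[ 7.6 -9.  53.9] [0. 0. 0.]
[ 7.6 -9.  53.9] [0. 0. 0.]
[ 7.6 -9.  53.9] [ 0. -0. -0.]
[ 9.3 -8.4 53.9] [-0.  0. -0.]
[ 9.3 -8.4 53.9] [-0. -0. -0.]
[ 9.3 -8.4 53.9] [-0. -0. -0.]
[ 6.1 -9.8 52.7] [-0. -0. -0.]
[ 6.1 -9.8 52.7] [-0.  0.  0.]
[ 6.1 -9.8 52.7] [ 0.  0. -0.]
```

```bash
python3 -m creep '[[[-0.02,0,0,0,0],[-0.02,0,0,0,0],[0,0,0,0,0]]]'
python3 -m creep '[[[-0.02,0,0,0,0],[-0.01,0,0,0,0],[0,0,0,0,0]]]'
cat > col.py <<'E'
from h import *
w=snapshot("wrist");f=w["frame"]
c=f[230:274:2,318:322].mean(1).astype(int);print([(230+2*i,*map(int,v)) for i,v in enumerate(c)])
c=f[356:384:2,318:322].mean(1).astype(int);print([(356+2*i,*map(int,v)) for i,v in enumerate(c)])
E
python3 col.py
```

```text
clock: 15.17
tool_pos: [0.5818, 0.1868, 0.2264]
orientation: [179.9, 0.2, 177.0]
force: [-0.5, -0.4, 13.4]
opening: 0.0178
gripper_force: 34.3
clock: 15.42
tool_pos: [0.5876, 0.1865, 0.2263]
orientation: [179.9, 0.2, 177.0]
force: [-0.8, -0.4, 13.9]
opening: 0.0182
gripper_force: 34.3
[(230, 82, 77, 78), (232, 56, 53, 53), (234, 104, 99, 95), (236, 132, 127, 120), (238, 132, 126, 119), (240, 131, 125, 118), (242, 132, 127, 119), (244, 132, 125, 119), (246, 133, 126, 118), (248, 129, 96, 77), (250, 119, 66, 29), (252, 149, 85, 38), (254, 234, 167, 93), (256, 252, 196, 118), (258, 251, 196, 119), (260, 252, 196, 118), (262, 251, 196, 117), (264, 251, 196, 117), (266, 252, 196, 117), (268, 251, 193, 114), (270, 251, 194, 114), (272, 250, 193, 116)]
[(356, 188, 115, 58), (358, 187, 113, 57), (360, 188, 116, 61), (362, 186, 113, 57), (364, 187, 115, 57), (366, 186, 113, 55), (368, 187, 114, 57), (370, 173, 107, 61), (372, 118, 91, 57), (374, 106, 87, 49), (376, 109, 89, 51), (378, 108, 89, 51), (380, 108, 88, 50), (382, 91, 75, 43)]
```

```bash
python3 sl.py
python3 - <<'E'
from h import *
for n,z in(("side",.058),("scene",.058)):
    p=snapshot(n);c=cam(p);print(n,[(np.round(d["uv"],1).tolist(),onz(c,d["uv"],z).round(4).tolist(),round(d["confidence"],2)) for d in nets.landmark_of(p,"drawer_lip")])
E
```

```text
tcp [0.5876 0.1865 0.2264] [179.9   0.2 177. ] F [-0.8  0.1 14.2]
w [([0.5894, 0.2864], 0.9), ([0.5891, 0.2381], 0.68)]
e [([0.5853, 0.1877], 0.85), ([0.594, 0.2782], 0.71), ([0.5937, 0.2349], 0.63), ([0.5894, 0.1282], 0.62)]
s []
side [([283.3, 308.4], [0.4984, 0.2117, 0.058], 0.88)]
scene [([436.4, 252.3], [0.5048, 0.2137, 0.058], 0.97)]
```

```bash
python3 -m creep '[[[0.03,0,-0.01,0,0],[0.04,0,0,0,0],[0.03,0,0,0,0],[0.01,0,0,0,0],[0,0,0,0,0]]]'
python3 -m creep '[[[0.008,0,0,0,0],[0,0,0,0,0]]]'
python3 sl.py;python3 col.py
```

```text
clock: 16.38
tool_pos: [0.5641, 0.1874, 0.2265]
orientation: [180.0, -0.0, 177.0]
force: [-1.2, 2.9, 6.0]
opening: 0.0183
gripper_force: 31.8
clock: 16.55
tool_pos: [0.5636, 0.1874, 0.2265]
orientation: [180.0, 0.1, 177.0]
force: [3.9, 2.1, 4.0]
opening: 0.0177
gripper_force: 31.3
tcp [0.5636 0.1874 0.2265] [1.80e+02 1.00e-01 1.77e+02] F [3.9 2.1 4. ]
w [([0.5628, 0.2377], 0.68)]
e [([0.5582, 0.1967], 0.74), ([0.5682, 0.1237], 0.66), ([0.5762, 0.2791], 0.63), ([0.5674, 0.2299], 0.55), ([0.6959, -0.1971], 0.31)]
s [([0.5577, 0.1388], 0.94), ([0.5721, 0.2393], 0.89), ([0.5696, 0.2836], 0.84)]
[(230, 52, 50, 51), (232, 60, 57, 57), (234, 105, 100, 95), (236, 132, 127, 119), (238, 131, 126, 118), (240, 130, 124, 117), (242, 130, 124, 117), (244, 132, 126, 119), (246, 133, 124, 117), (248, 138, 104, 85), (250, 120, 67, 31), (252, 177, 103, 49), (254, 242, 172, 97), (256, 251, 196, 117), (258, 251, 196, 118), (260, 251, 196, 118), (262, 251, 196, 116), (264, 251, 195, 116), (266, 252, 196, 117), (268, 251, 194, 115), (270, 237, 177, 100), (272, 193, 122, 65)]
[(356, 188, 115, 60), (358, 188, 114, 59), (360, 188, 115, 59), (362, 187, 114, 58), (364, 186, 114, 56), (366, 188, 115, 59), (368, 188, 115, 60), (370, 173, 108, 61), (372, 119, 94, 58), (374, 106, 87, 50), (376, 108, 89, 54), (378, 108, 89, 52), (380, 108, 89, 51), (382, 94, 76, 48)]
```

```bash
python3 -m creep '[[[0,0,0,0,0.215],[0,0,0,0,0.215],[0,0,0,0,0.215],[0,0,0,0,0.215]]]'
python3 col.py
```

```text
clock: 17.23
tool_pos: [0.5633, 0.1873, 0.2264]
orientation: [180.0, 0.0, 177.0]
force: [3.0, 0.9, 6.1]
opening: 0.0187
gripper_force: 2.7
[(230, 91, 87, 88), (232, 90, 86, 89), (234, 96, 92, 92), (236, 144, 138, 131), (238, 153, 147, 139), (240, 153, 146, 138), (242, 152, 145, 137), (244, 155, 147, 140), (246, 149, 143, 136), (248, 140, 133, 126), (250, 137, 131, 124), (252, 140, 132, 126), (254, 138, 132, 124), (256, 138, 131, 125), (258, 139, 132, 126), (260, 138, 131, 124), (262, 138, 132, 124), (264, 139, 132, 124), (266, 137, 131, 124), (268, 138, 131, 124), (270, 137, 131, 124), (272, 138, 131, 124)]
[(356, 184, 110, 54), (358, 184, 108, 53), (360, 183, 109, 55), (362, 150, 101, 53), (364, 155, 124, 70), (366, 178, 145, 83), (368, 180, 147, 87), (370, 177, 145, 84), (372, 133, 109, 61), (374, 109, 89, 52), (376, 109, 90, 53), (378, 107, 89, 51), (380, 110, 92, 55), (382, 93, 75, 44)]
```

```bash
python3 - <<'E'
from h import *
w=snapshot("wrist");f=w["frame"]
c=f[270:316:2,318:322].mean(1).astype(int);print([(270+2*i,*map(int,v)) for i,v in enumerate(c)])
E
python3 fit.py
```

```text
[(270, 138, 131, 125), (272, 145, 138, 129), (274, 159, 145, 135), (276, 126, 73, 45), (278, 125, 68, 32), (280, 125, 69, 31), (282, 125, 69, 32), (284, 129, 70, 31), (286, 164, 95, 46), (288, 184, 111, 55), (290, 187, 114, 58), (292, 188, 114, 58), (294, 187, 113, 58), (296, 187, 113, 58), (298, 187, 113, 56), (300, 187, 112, 56), (302, 187, 112, 57), (304, 183, 109, 52), (306, 150, 107, 59), (308, 170, 138, 78), (310, 115, 94, 63), (312, 58, 58, 59), (314, 59, 59, 61)]
grip [0.5633 0.1873 0.0674] F [3.6 0.3 5.9]
side grip uv [260. 288.] lm [[262.1, 309.1], [277.5, 292.4]] [([268.0, 292.0], 0.7, 232), ([232.0, 315.0], 0.33, 715)]
scene grip uv [419. 263.] lm [[415.4, 280.7]] [([420.0, 259.0], 0.6, 158)]
[(920, np.float64(37.7), np.float64(-14.6), np.float64(49.1)), (920, np.float64(38.9), np.float64(-13.6), np.float64(49.7)), (923, np.float64(40.6), np.float64(-15.7), np.float64(49.7)), (929, np.float64(36.4), np.float64(-16.0), np.float64(51.8)), (933, np.float64(40.2), np.float64(-14.2), np.float64(38.5))]
```

The rows read 275/286, against 276/288 for upright and flat on the floor, so the orange driver has settled upright and seated. I'll open narrowly and retreat straight up, then go back for blue.

```bash
python3 -m creep '[[[0,0,0,0,0.32],[0,0,0,0,0.32],[0,0,-0.05,0,0.32],[0,0,-0.15,0,0.32],[0,0,-0.2,0,0.32],[0,0,-0.2,0,0.32],[0,0,-0.2,0,0.32],[0,0,-0.2,0,0.4]]]'
python3 - <<'E'
from h import *
o=telemetry.get_obs();print(o["tool_pos"],o["orientation"].round(1))
s=snapshot("scene");e=snapshot("side");w=snapshot("wrist");C=cam(s);S=cam(e);W=cam(w,o)
for n,c,p in(("s",C,s),("e",S,e),("w",W,w)):
    print(n,[(onz(c,d["uv"],.012).round(4)[:2].tolist(),np.round(d["uv"]).tolist(),round(d["confidence"],2)) for d in nets.landmark_of(p,"driver_orange")])
E
```

```text
clock: 18.3
tool_pos: [0.5616, 0.1863, 0.4272]
orientation: [-179.9, -0.3, 177.0]
force: [0.2, 1.1, -0.6]
opening: 0.0311
gripper_force: 0.0
[0.56163729 0.18630729 0.42715408] [-179.9   -0.3  177. ]
s [([0.3959, -0.1608], [303.0, 200.0], 0.88), ([0.3879, -0.2872], [262.0, 187.0], 0.56)]
e [([0.3968, -0.1523], [399.0, 247.0], 0.9), ([0.3822, -0.291], [424.0, 221.0], 0.76), ([0.567, 0.1778], [263.0, 308.0], 0.61)]
w []
```

```bash
python3 -m creep '[[[0,0,0,-0.065,0.45],[0,0,0,-0.065,0.45],[0.038,-0.188,0,0,0.45],[0.038,-0.188,0,0,0.45],[0.038,-0.188,0,0,0.45],[0.038,-0.188,0,0,0.45],[0.038,-0.188,0,0,0.45],[0.038,-0.188,0,0,0.45]]]'
python3 -m creep '[[[0.038,-0.188,0,0,0.45],[0.038,-0.188,0,0,0.45],[0.038,-0.188,0,0,0.45],[0.038,-0.188,0,0,0.45],[0.038,-0.188,0,0,0.45],[0,0,0.2,0,0.45],[0,0,0.2,0,0.45],[0,0,0.2,0,0.45]]]'
python3 - <<'E'
from h import *
o=telemetry.get_obs();w=snapshot("wrist");W=cam(w,o);f=w["frame"].astype(int)
print(o["tool_pos"],o["orientation"])
m=((f[...,2]>1.5*f[...,0])&(f[...,2]>70)).astype(np.uint8)
n,l,st,ce=cv2.connectedComponentsWithStats(m)
print([(st[i].tolist(),ce[i].round(0).tolist()) for i in range(1,n) if st[i][4]>100])
print("pred cap top corners",[proj(W,np.array([.5611,-.2329,.029])+[a*.988-y*.157,a*.157+y*.988,z]).round(0).tolist() for a,z in((-.0201,.0808),(-.0599,.0578)) for y in(-.009,.009)])
E
```

```text
clock: 19.27
tool_pos: [0.5511, -0.0444, 0.4242]
orientation: [180.0, -0.3, -171.3]
force: [1.0, -0.7, -0.8]
opening: 0.0393
gripper_force: 0.0
clock: 19.93
tool_pos: [0.5414, -0.2352, 0.3033]
orientation: [179.9, -0.1, -171.5]
force: [0.6, 1.3, -0.4]
opening: 0.0392
gripper_force: 0.0
[ 0.54138509 -0.23519813  0.30327316] [ 1.79927046e+02 -1.47004946e-01 -1.71471922e+02]
[([255, 0, 110, 106, 4615], [315.0, 53.0]), ([175, 164, 46, 55, 1053], [197.0, 191.0]), ([300, 203, 33, 81, 2236], [316.0, 243.0])]
pred cap top corners [[301.0, 282.0], [333.0, 282.0], [301.0, 204.0], [332.0, 204.0]]
```

The blue cap sits at columns 300-333, rows 203-284, exactly as predicted. Descending and gripping.

```bash
python3 -m creep '[[[0,-0.003,0.12,0,0.45],[0,0,0.1,0,0.45],[0,0,0.06,0,0.45],[0,0,0,0,0.45],[0,0,0,0,0],[0,0,0,0,0],[0,0,0,0,0],[0,0,0,0,0]]]'
python3 -m creep '[[[0,0,0,0,0],[0,0,0,0,0],[0.04,0,-0.07,0,0],[0.05,0,-0.087,0,0],[0.05,0,-0.087,0,0],[0.05,0,-0.1,0,0],[0,0,-0.15,0,0],[0,0,-0.1,0,0]]]'
python3 fit.py driver_blue
```

```text
clock: 20.65
tool_pos: [0.5434, -0.2348, 0.2515]
orientation: [-180.0, 0.1, -171.3]
force: [0.4, -0.2, -0.4]
opening: 0.0185
gripper_force: 2.4
clock: 21.32
tool_pos: [0.5049, -0.2408, 0.3715]
orientation: [-180.0, 0.1, -171.3]
force: [1.2, -0.3, -0.1]
opening: 0.0176
gripper_force: 30.0
grip [ 0.5051 -0.2408  0.2125] F [ 1.2 -0.3 -0.1]
side grip uv [373. 145.] lm [[396.7, 194.2], [364.2, 166.5]] [([378.0, 156.0], 0.58, 464)]
scene grip uv [252. 148.] lm [[253.4, 172.2]] [([250.0, 161.0], 0.77, 337)]
[(495, np.float64(33.4), np.float64(-15.4), np.float64(58.4)), (498, np.float64(33.5), np.float64(-15.5), np.float64(58.3)), (501, np.float64(33.6), np.float64(-15.5), np.float64(58.4)), (501, np.float64(33.6), np.float64(-15.4), np.float64(57.9)), (502, np.float64(32.5), np.float64(-14.1), np.float64(58.4))]
```

```bash
python3 -m creep '[[[-0.157,-0.024,0,0,0],[-0.157,-0.024,0,0,0],[-0.157,-0.024,0,0,0],[-0.027,0.174,0,0,0],[-0.027,0.174,0,0,0],[-0.027,0.174,0,0,0],[-0.027,0.174,0,0,0],[0,0,0,0,0]]]'
python3 -m creep '[[[0,0,0.2,0,0],[0,0,0.2,0,0],[0,0,0.17,0,0],[0,0,0,0,0],[0,0,0,0,0]]]'
python3 -m creep '[[[0,0,0.03,0,0],[0,0,0.02,0,0],[0,0,0.02,0,0],[0,0,0,0,0]]]'
```

```text
clock: 22.28
tool_pos: [0.6011, -0.0951, 0.3673]
orientation: [179.9, -0.1, -171.1]
force: [-0.0, -1.3, -1.0]
opening: 0.0179
gripper_force: 30.0
clock: 22.7
tool_pos: [0.6005, -0.0999, 0.2528]
orientation: [-180.0, -0.4, -171.3]
force: [0.7, 0.5, -0.2]
opening: 0.018
gripper_force: 30.0
clock: 23.03
tool_pos: [0.6012, -0.0998, 0.2415]
orientation: [180.0, 0.1, -171.3]
force: [-0.5, -0.3, -2.5]
opening: 0.018
gripper_force: 30.0
```

```bash
python3 -m creep '[[[0,0,0.02,0,0],[0,0,0.02,0,0],[0,0,0,0,0]]]'
python3 -m creep '[[[-0.02,0,0.02,0,0],[-0.02,0,0.01,0,0],[0,0,0,0,0]]]'
```

```text
clock: 23.28
tool_pos: [0.6008, -0.0998, 0.2325]
orientation: [180.0, -0.0, -171.3]
force: [-0.8, -0.6, -1.0]
opening: 0.0179
gripper_force: 30.0
clock: 23.53
tool_pos: [0.6102, -0.0983, 0.2287]
orientation: [-180.0, 0.1, -171.3]
force: [-1.7, 0.8, 12.1]
opening: 0.0178
gripper_force: 30.0
```

```bash
python3 -m creep '[[[-0.025,0,0.01,0,0],[-0.025,0,0.01,0,0],[0,0,0,0,0]]]'
python3 -m creep '[[[-0.025,0,0.01,0,0],[-0.025,0,0.01,0,0],[0,0,0,0,0]]]'
cat > bcol.py <<'E'
from h import *
o=telemetry.get_obs();w=snapshot("wrist");f=w["frame"].astype(int)
print(o["tool_pos"].round(4),o["force"].round(1))
for r in(range(190,310,2),):
    print([(y,*map(int,f[y,313:317].mean(0))) for y in r])
E
python3 bcol.py; python3 fit.py driver_blue
```

```text
clock: 23.78
tool_pos: [0.6209, -0.0967, 0.2252]
orientation: [-179.9, 0.2, -171.2]
force: [-0.1, 2.1, 13.0]
opening: 0.0175
gripper_force: 30.0
clock: 24.03
tool_pos: [0.6307, -0.0952, 0.221]
orientation: [-179.9, 0.2, -171.3]
force: [-0.9, 1.7, 10.6]
opening: 0.0181
gripper_force: 30.0
[ 0.6307 -0.0952  0.221 ] [-0.9  1.7 10.6]
[(190, 164, 163, 157), (192, 163, 162, 156), (194, 164, 163, 156), (196, 163, 163, 157), (198, 164, 163, 157), (200, 164, 164, 157), (202, 167, 165, 159), (204, 168, 167, 162), (206, 168, 169, 161), (208, 168, 168, 161), (210, 166, 166, 159), (212, 132, 132, 126), (214, 106, 106, 100), (216, 104, 103, 99), (218, 111, 107, 100), (220, 114, 109, 103), (222, 113, 107, 102), (224, 115, 109, 103), (226, 98, 93, 96), (228, 30, 56, 99), (230, 63, 112, 177), (232, 94, 150, 216), (234, 99, 155, 219), (236, 99, 154, 218), (238, 98, 153, 218), (240, 97, 154, 218), (242, 95, 152, 217), (244, 96, 152, 217), (246, 97, 153, 218), (248, 94, 150, 216), (250, 98, 124, 166), (252, 192, 191, 137), (254, 228, 224, 143), (256, 233, 230, 146), (258, 234, 230, 145), (260, 233, 229,
[... 297 characters left out ...]
90, 47, 86, 140), (292, 47, 85, 139), (294, 48, 87, 141), (296, 50, 86, 141), (298, 49, 87, 141), (300, 44, 84, 140), (302, 47, 85, 140), (304, 48, 88, 141), (306, 46, 84, 139), (308, 46, 84, 138)]
grip [ 0.6312 -0.0952  0.062 ] F [0.2 1.4 9.6]
side grip uv [298. 218.] lm [[303.1, 238.9]] [([304.0, 230.0], 0.9, 427)]
scene grip uv [287. 248.] lm [[288.6, 266.2]] [([289.0, 258.0], 0.69, 261)]
[(478, np.float64(5.2), np.float64(-11.9), np.float64(57.3)), (479, np.float64(4.8), np.float64(-11.9), np.float64(58.1)), (479, np.float64(5.7), np.float64(-12.2), np.float64(57.3)), (479, np.float64(6.1), np.float64(-12.7), np.float64(56.7)), (482, np.float64(2.6), np.float64(-10.3), np.float64(59.3))]
```

```bash
python3 -m creep '[[[-0.025,0,0.01,0,0],[-0.015,0,0.01,0,0],[0,0,0,0,0]]]'
python3 -m creep '[[[0,0,0.01,0,0],[0,0,0,0,0]]]'
python3 bcol.py | tail -1 | cut -c300-1100; python3 fit.py driver_blue
```

```text
clock: 24.63
tool_pos: [0.6384, -0.094, 0.2167]
orientation: [-179.9, 0.2, -171.3]
force: [-0.0, 2.2, 8.2]
opening: 0.0176
gripper_force: 30.0
clock: 24.8
tool_pos: [0.6392, -0.0938, 0.2158]
orientation: [-179.9, 0.4, -171.2]
force: [1.7, 1.8, 11.1]
opening: 0.018
gripper_force: 30.0
25, 118), (218, 132, 126, 119), (220, 130, 123, 117), (222, 131, 124, 118), (224, 131, 124, 117), (226, 132, 125, 119), (228, 131, 123, 118), (230, 125, 120, 119), (232, 58, 69, 94), (234, 25, 50, 89), (236, 22, 53, 97), (238, 44, 88, 152), (240, 73, 129, 200), (242, 82, 141, 210), (244, 83, 141, 209), (246, 81, 139, 209), (248, 82, 139, 209), (250, 80, 139, 209), (252, 83, 139, 210), (254, 81, 139, 209), (256, 81, 140, 210), (258, 80, 138, 208), (260, 110, 137, 189), (262, 194, 175, 132), (264, 227, 206, 127), (266, 232, 210, 129), (268, 232, 209, 129), (270, 231, 208, 128), (272, 228, 204, 126), (274, 177, 153, 109), (276, 86, 95, 130), (278, 43, 81, 137), (280, 43, 81, 136), (282, 45, 83, 137), (284, 44, 82, 137), (286, 45, 84, 137), (288, 45, 82, 137), (290, 46, 83, 137), (292, 41, 81, 
grip [ 0.6402 -0.0939  0.0567] F [ 1.1  2.  12. ]
side grip uv [294. 219.] lm [[303.4, 242.7]] [([305.0, 226.0], 0.9, 534)]
scene grip uv [286. 252.] lm [[290.1, 266.1]] [([288.0, 260.0], 0.76, 223)]
[(435, np.float64(1.4), np.float64(-17.8), np.float64(55.0)), (437, np.float64(1.0), np.float64(-17.4), np.float64(55.0)), (437, np.float64(1.0), np.float64(-17.4), np.float64(55.4)), (437, np.float64(1.0), np.float64(-17.4), np.float64(55.5)), (437, np.float64(1.4), np.float64(-17.8), np.float64(54.7))]
```

```bash
python3 -m creep '[[[-0.005,0,0.01,0,0],[0,0,0,0,0]]]'
python3 -m creep '[[[0,0,0.01,0,0],[0,0,0,0,0]]]'
python3 bcol.py | tail -1 | cut -c400-800; python3 fit.py driver_blue; python3 rows.py "(231,238.5,343)"|head -1;python3 rows.py "(231,238.5,355)"|head -1
```

```text
clock: 25.32
tool_pos: [0.6405, -0.0935, 0.2146]
orientation: [-179.9, 0.4, -171.2]
force: [0.3, 2.8, 15.4]
opening: 0.018
gripper_force: 30.0
clock: 25.48
tool_pos: [0.6407, -0.0935, 0.2142]
orientation: [-179.9, 0.5, -171.2]
force: [-3.2, 4.7, 26.3]
opening: 0.0177
gripper_force: 30.0
26, 134, 127, 121), (228, 136, 129, 121), (230, 134, 128, 119), (232, 129, 126, 127), (234, 57, 74, 106), (236, 23, 50, 96), (238, 26, 55, 99), (240, 28, 68, 122), (242, 55, 111, 182), (244, 77, 134, 206), (246, 79, 137, 207), (248, 78, 137, 207), (250, 78, 137, 207), (252, 78, 137, 207), (254, 76, 136, 206), (256, 77, 135, 206), (258, 74, 133, 205), (260, 74, 134, 206), (262, 80, 128, 197), (264, 
grip [ 0.6422 -0.0935  0.0552] F [-3.   4.2 25.9]
side grip uv [293. 220.] lm [[300.0, 239.7]] [([303.0, 230.0], 0.87, 554)]
scene grip uv [286. 254.] lm [[290.7, 265.5]] [([288.0, 263.0], 0.58, 183), ([252.0, 242.0], 0.35, 377)]
[(474, np.float64(1.0), np.float64(-19.4), np.float64(55.7)), (475, np.float64(0.7), np.float64(-19.6), np.float64(56.0)), (476, np.float64(-0.6), np.float64(-18.5), np.float64(55.3)), (476, np.float64(0.4), np.float64(-19.3), np.float64(55.4)), (476, np.float64(0.4), np.float64(-19.3), np.float64(55.5))]
[  0.4 -15.   67.3] [0. 0. 0.]
[  1.8 -17.8  54. ] [-0. -0. -0.]
```

The force rose to 26 N with no travel, so blue stands flat and upright on the bench. I'll regrip it here, centred and higher.

```bash
python3 -m creep '[[[0,0,-0.015,0,0.215],[0,0,0,0,0.25],[0,0,0,0,0.32],[0,0,0,0,0.32],[0.03,0,-0.05,0,0.32],[0.03,0,0,0,0.32],[0.03,0,0,0,0.32],[0,0,0,0,0.32]]]'
python3 bcol.py | head -1
python3 - <<'E'
from h import *
w=snapshot("wrist");f=w["frame"].astype(int);print([(y,*map(int,f[y,313:323].mean(0))) for y in range(256,300,2)])
E
```

```text
clock: 26.6
tool_pos: [0.6184, -0.0972, 0.2221]
orientation: [180.0, -0.0, -171.4]
force: [-0.0, 0.4, -0.9]
opening: 0.0279
gripper_force: 0.0
[ 0.6184 -0.0972  0.2221] [-0.   0.4 -0.9]
[(256, 120, 114, 108), (258, 119, 113, 108), (260, 119, 114, 107), (262, 118, 113, 107), (264, 119, 114, 107), (266, 119, 114, 107), (268, 119, 113, 107), (270, 119, 114, 107), (272, 118, 113, 108), (274, 118, 113, 106), (276, 119, 114, 108), (278, 138, 131, 124), (280, 94, 95, 106), (282, 20, 46, 84), (284, 20, 46, 85), (286, 20, 47, 85), (288, 22, 48, 87), (290, 31, 61, 109), (292, 40, 77, 132), (294, 41, 79, 135), (296, 41, 79, 135), (298, 42, 81, 136)]
```

```bash
python3 -m creep '[[[-0.023,0,-0.005,0,0.32],[0,0,0,0,0.32],[0,0,0,0,0],[0,0,0,0,0],[0,0,0,0,0],[0,0,0,0,0],[0,0,0,0,0]]]'
python3 bcol.py | head -1
python3 - <<'E'
from h import *
w=snapshot("wrist");f=w["frame"].astype(int);print([(y,*map(int,f[y,313:323].mean(0))) for y in range(260,290,2)])
E
```

```text
clock: 27.28
tool_pos: [0.6243, -0.0962, 0.2228]
orientation: [180.0, -0.0, -171.3]
force: [0.4, 0.3, -1.4]
opening: 0.018
gripper_force: 30.0
[ 0.6243 -0.0962  0.2228] [ 0.4  0.3 -1.4]
[(260, 123, 118, 111), (262, 120, 115, 109), (264, 125, 119, 112), (266, 130, 125, 123), (268, 36, 53, 86), (270, 24, 49, 87), (272, 23, 47, 87), (274, 23, 47, 86), (276, 30, 60, 108), (278, 39, 77, 131), (280, 44, 83, 137), (282, 43, 82, 137), (284, 43, 81, 137), (286, 43, 82, 137), (288, 42, 81, 137)]
```

```bash
python3 -m creep '[[[0,0,-0.1,0,0],[0,0,-0.2,0.065,0],[0,0,-0.2,0.065,0],[0,0,-0.2,0,0],[0,0,-0.2,0,0],[0,0,-0.2,0,0],[0,0,-0.1,0,0],[0.042,0.184,0,0,0]]]'
python3 -m creep '[[[0.042,0.184,0,0,0],[0.042,0.184,0,0,0],[0.042,0.184,0,0,0],[0.042,0.184,0,0,0],[0.042,0.184,0,0,0],[0.042,0.184,0,0,0],[0.042,0.184,0,0,0],[0.042,0.184,0,0,0]]]'
python3 -m creep '[[[0,0,0.1,0,0],[0,0,0.2,0,0],[0,0,0.2,0,0],[0,0,0.1,0,0],[0,0,0,0,0]]]'
python3 sl.py
python3 - <<'E'
from h import *
o=telemetry.get_obs();w=snapshot("wrist");W=cam(w,o);f=w["frame"].astype(int)
def blobs(m,n0):
    n,l,st,ce=cv2.connectedComponentsWithStats(m.astype(np.uint8))
    print(n0,[(st[i].tolist(),onz(W,ce[i],.092).round(4)[:2].tolist()) for i in range(1,n) if st[i][4]>60])
blobs((f[...,2]>1.5*f[...,0])&(f[...,2]>70),"blue");blobs((f[...,0]>1.35*f[...,1])&(f[...,0]>1.8*f[...,2])&(f[...,0]>90),"orange")
E
```

```text
clock: 28.05
tool_pos: [0.6191, -0.0626, 0.4693]
orientation: [-180.0, 0.5, 176.8]
force: [2.2, 2.0, -0.6]
opening: 0.0176
gripper_force: 30.0
clock: 28.72
tool_pos: [0.5655, 0.2402, 0.4631]
orientation: [180.0, -0.0, 177.0]
force: [0.1, -0.5, -1.2]
opening: 0.0178
gripper_force: 30.0
clock: 29.13
tool_pos: [0.5647, 0.2378, 0.3374]
orientation: [-179.7, -0.4, 176.9]
force: [-0.1, -0.6, -2.3]
opening: 0.018
gripper_force: 30.0
tcp [0.5647 0.2378 0.3374] [-179.7   -0.4  176.9] F [-0.1 -0.6 -2.3]
w [([0.5613, 0.1853], 0.95), ([0.5601, 0.1398], 0.92), ([0.5661, 0.238], 0.74), ([0.5644, 0.2871], 0.71)]
e [([0.5664, 0.1846], 0.95), ([0.5758, 0.2811], 0.89), ([0.5643, 0.2377], 0.77), ([0.566, 0.1314], 0.66)]
s [([0.5744, 0.2455], 0.8), ([0.5599, 0.1384], 0.62), ([0.5662, 0.287], 0.59), ([0.5612, 0.1821], 0.55)]
blue [([371, 211, 28, 64, 1448], [0.5649, 0.2868]), ([296, 268, 46, 43, 1717], [0.5978, 0.2375]), ([287, 341, 64, 31, 1275], [0.6582, 0.234]), ([103, 342, 38, 42, 933], [0.6581, 0.0757])]
orange [([163, 213, 36, 64, 1734], [0.5584, 0.1403]), ([234, 213, 29, 63, 1500], [0.5611, 0.1889])]
```

The caps of driver_orange and stock_orange span the same rows (213-276), so orange is fully seated. Lowering blue into slot 2.

```bash
python3 -m creep '[[[0,0.003,0.15,0,0],[0,0,0.12,0,0],[0,0,0.08,0,0],[0,0,0.06,0,0],[0,0,0.04,0,0],[0,0,0,0,0]]]'
python3 -m creep '[[[0,0,0.025,0,0],[0,0,0.015,0,0],[0,0,0,0,0]]]'
```

```text
clock: 29.98
tool_pos: [0.5663, 0.239, 0.2521]
orientation: [-180.0, -0.1, 177.0]
force: [-1.7, -0.4, -1.0]
opening: 0.0179
gripper_force: 30.0
clock: 30.23
tool_pos: [0.5665, 0.2392, 0.2453]
orientation: [180.0, 0.0, 177.0]
force: [-0.1, -1.4, -2.3]
opening: 0.0179
gripper_force: 30.0
```

```bash
python3 -m creep '[[[0,0,0.02,0,0],[0,0,0.015,0,0],[0,0,0,0,0]]]'
python3 -m creep '[[[0,0,0.01,0,0],[0,0,0.01,0,0],[0,0,0,0,0]]]'
```

```text
clock: 30.48
tool_pos: [0.5664, 0.2392, 0.2376]
orientation: [180.0, -0.0, 177.0]
force: [-0.0, -0.5, -1.0]
opening: 0.0179
gripper_force: 30.0
clock: 30.73
tool_pos: [0.5669, 0.2392, 0.2348]
orientation: [180.0, 0.1, 177.0]
force: [0.8, -2.7, 3.9]
opening: 0.0182
gripper_force: 30.0
```

```bash
python3 -m creep '[[[0,0,0.012,0,0],[0,0,0,0,0]]]'
python3 -m creep '[[[0,0,0,0,0.215],[0,0,0,0,0.22],[0,0,0,0,0.3],[0,0,0,0,0.32],[0,0,0,0,0.32],[0,0,-0.06,0,0.32],[0,0,-0.15,0,0.32],[0,0,-0.2,0,0.32]]]'
python3 -m creep '[[[0.1,0,-0.17,0,0.32],[0.2,0,-0.05,0,0],[0.2,0,0,0,0],[0,0,0,0,0],[0,0,0,0,0]]]'
python3 - <<'E'
from h import *
o=telemetry.get_obs();w=snapshot("wrist");W=cam(w,o);f=w["frame"].astype(int);print(o["tool_pos"],o["orientation"],o["joint_pos"].round(1))
def blobs(m,n0):
    n,l,st,ce=cv2.connectedComponentsWithStats(m.astype(np.uint8))
    print(n0,[(st[i].tolist(),onz(W,ce[i],.092).round(4)[:2].tolist()) for i in range(1,n) if st[i][4]>60])
blobs((f[...,2]>1.5*f[...,0])&(f[...,2]>70),"blue");blobs((f[...,0]>1.35*f[...,1])&(f[...,0]>1.8*f[...,2])&(f[...,0]>90),"orange")
print([(onz(W,d["uv"],.058).round(4).tolist(),round(d["confidence"],2)) for d in nets.landmark_of(w,"drawer_lip")])
print([(onz(W,d["uv"],.012).round(4).tolist(),round(d["confidence"],2)) for d in nets.landmark_of(w,"slot1")])
E
```

```text
clock: 30.9
tool_pos: [0.5679, 0.2392, 0.2347]
orientation: [180.0, 0.2, 177.1]
force: [-0.4, -6.4, 17.4]
opening: 0.0177
gripper_force: 30.0
clock: 31.57
tool_pos: [0.5655, 0.2387, 0.3111]
orientation: [-179.8, -0.3, 177.0]
force: [0.8, -0.2, 0.4]
opening: 0.0277
gripper_force: 0.0
clock: 31.98
tool_pos: [0.4649, 0.2445, 0.3585]
orientation: [179.9, 0.0, 177.1]
force: [0.9, 0.7, 0.5]
opening: 0.007
gripper_force: 0.0
[0.46493014 0.24449446 0.35852242] [1.79917705e+02 4.46653899e-02 1.77110153e+02] [  49.1    8.5  -22.    -0.   -59.4 -142. ]
blue [([308, 340, 22, 32, 535], [0.5645, 0.2395])]
orange []
[([0.4726, 0.2172, 0.058], 0.67), ([0.5389, 0.2428, 0.058], 0.63)]
[]
```

Blue is seated (17 N, no travel). Next is the drawer. The gripper body would overhang the 125 mm carcass at full closure, so the tips must contact only the top of the lip. I'll touch-probe the lip's top height first.

```bash
python3 -m creep '[[[-0.052,-0.128,0,0,0],[0,0,0.18,0,0],[0,0,0.18,0,0],[0,0,0.17,0,0],[0,0,0,0,0],[0,0,0,0,0]]]'
python3 -m creep '[[[0,0,0.015,0,0],[0,0,0,0,0]]]'
python3 -m creep '[[[0,0,0.015,0,0],[0,0,0,0,0]]]'
```

```text
clock: 32.63
tool_pos: [0.4761, 0.2179, 0.2501]
orientation: [-179.8, -0.2, 176.9]
force: [-0.3, 0.4, 1.3]
opening: 0.0004
gripper_force: 0.0
clock: 32.8
tool_pos: [0.4766, 0.2189, 0.2501]
orientation: [179.9, 0.1, 177.0]
force: [0.6, 0.3, -0.2]
opening: 0.0003
gripper_force: 0.0
clock: 32.97
tool_pos: [0.4759, 0.2186, 0.2466]
orientation: [179.9, 0.1, 177.0]
force: [0.4, -0.4, -0.4]
opening: 0.0006
gripper_force: 0.0
```

```bash
python3 -m creep '[[[0.015,0,0.01,0,0],[0,0,0,0,0]]]'
python3 -m creep '[[[0,0,0.008,0,0],[0,0,0,0,0]]]'
python3 -m creep '[[[0,0,0.008,0,0],[0,0,0,0,0]]]'
```

```text
clock: 33.13
tool_pos: [0.4722, 0.2184, 0.2439]
orientation: [180.0, 0.0, 177.0]
force: [0.2, -0.9, -0.3]
opening: 0.0001
gripper_force: 0.0
clock: 33.3
tool_pos: [0.4725, 0.2185, 0.2421]
orientation: [180.0, 0.0, 177.0]
force: [0.2, -0.2, 0.1]
opening: 0.0004
gripper_force: 0.0
clock: 33.47
tool_pos: [0.4731, 0.2186, 0.2413]
orientation: [180.0, 0.1, 177.0]
force: [-1.3, -1.5, 7.7]
opening: 0.0002
gripper_force: 3.7
```

```bash
python3 -m creep '[[[0,0,0.005,0,0],[0,0,0,0,0]]]'
```

```text
clock: 33.63
tool_pos: [0.4734, 0.2186, 0.2412]
orientation: [180.0, 0.1, 177.0]
force: [-1.8, -4.0, 15.8]
opening: 0.0006
gripper_force: 7.6
```

```bash
python3 -m creep '[[[0,0,-0.03,0,0],[0.08,0,0,0,0],[0.04,0,0,0,0],[0,0,0.02,0,0],[0,0,0,0,0],[0,0,0,0,0]]]'
```

```text
clock: 34.13
tool_pos: [0.4488, 0.2199, 0.2412]
orientation: [-180.0, -0.0, 177.0]
force: [0.7, -0.2, 0.3]
opening: 0.0006
gripper_force: 0.0
```

```bash
python3 -m creep '[[[-0.02,0,0.012,0,0],[-0.03,0,0,0,0],[0,0,0,0,0],[0,0,0,0,0]]]'
python3 -m creep '[[[-0.03,0,0,0,0],[-0.03,0,0,0,0],[-0.03,0,0,0,0],[-0.03,0,0,0,0],[0,0,0,0,0]]]'
```

```text
clock: 34.47
tool_pos: [0.4593, 0.2192, 0.2388]
orientation: [-180.0, -0.0, 176.9]
force: [-0.9, -1.1, -1.2]
opening: 0.0004
gripper_force: 0.0
clock: 34.88
tool_pos: [0.484, 0.2181, 0.2391]
orientation: [180.0, 0.0, 177.0]
force: [0.3, 0.1, 1.0]
opening: 0.0002
gripper_force: 0.0
```

```bash
cat > lip.py <<'E'
from h import *
o=telemetry.get_obs();print("tcp",o["tool_pos"].round(4),o["force"].round(1))
for n in("side","scene"):
    p=snapshot(n);c=cam(p);f=p["frame"].astype(int)
    print(n,[(onz(c,d["uv"],.058).round(3).tolist(),round(d["confidence"],2)) for d in nets.landmark_of(p,"drawer_lip")],"stock",[(q,onz(c,d["uv"],.012).round(3).tolist()) for q in("stock_orange","stock_blue") for d in nets.landmark_of(p,q) if onz(c,d["uv"],.012)[1]>.1])
E
python3 lip.py
```

```text
tcp [0.484  0.2181 0.2391] [0.3 0.1 1. ]
side [([0.501, 0.216, 0.058], 0.85), ([0.631, 0.087, 0.058], 0.48)] stock [('stock_blue', [0.593, 0.282, 0.012])]
scene [([0.499, 0.21, 0.058], 0.88)] stock []
```

```bash
python3 -m creep '[[[-0.03,0,0,0,0],[-0.03,0,0,0,0],[-0.03,0,0,0,0],[-0.03,0,0,0,0],[-0.03,0,0,0,0],[-0.03,0,0,0,0],[-0.03,0,0,0,0],[-0.03,0,0,0,0]]]'
python3 -m creep '[[[-0.03,0,0,0,0],[-0.03,0,0,0,0],[-0.03,0,0,0,0],[-0.03,0,0,0,0],[-0.03,0,0,0,0],[-0.03,0,0,0,0],[0,0,0,0,0]]]'
python3 lip.py
```

```text
clock: 35.95
tool_pos: [0.5313, 0.2155, 0.2391]
orientation: [180.0, 0.0, 177.0]
force: [-2.5, -0.1, 1.2]
opening: 0.0002
gripper_force: 1.7
clock: 36.53
tool_pos: [0.5678, 0.2135, 0.239]
orientation: [-180.0, 0.0, 177.0]
force: [-0.4, -0.1, -0.9]
opening: 0.0004
gripper_force: 0.0
tcp [0.5678 0.2135 0.239 ] [-0.4 -0.1 -0.9]
side [([0.584, 0.21, 0.058], 0.93)] stock [('stock_blue', [0.678, 0.273, 0.012])]
scene [] stock []
```

```bash
python3 -m creep '[[[-0.03,0,0,0,0],[-0.03,0,0,0,0],[-0.03,0,0,0,0],[-0.03,0,0,0,0],[-0.025,0,0,0,0],[0,0,0,0,0]]]'
python3 -m creep '[[[-0.02,0,0,0,0],[-0.02,0,0,0,0],[0,0,0,0,0]]]'
```

```text
clock: 37.43
tool_pos: [0.5969, 0.212, 0.239]
orientation: [180.0, 0.1, 177.0]
force: [-0.4, -0.2, 0.1]
opening: 0.0002
gripper_force: 0.0
clock: 37.68
tool_pos: [0.6042, 0.2116, 0.239]
orientation: [180.0, 0.0, 177.0]
force: [-0.3, 0.5, -0.8]
opening: 0.0005
gripper_force: 0.0
```

```bash
python3 -m creep '[[[-0.015,0,0,0,0],[-0.015,0,0,0,0],[0,0,0,0,0]]]'; python3 lip.py
```

```text
clock: 37.93
tool_pos: [0.61, 0.2113, 0.2391]
orientation: [180.0, 0.0, 177.0]
force: [-0.4, 0.3, 0.2]
opening: 0.0006
gripper_force: 0.3
tcp [0.61   0.2113 0.2391] [-0.4  0.3  0.2]
side [([0.619, 0.215, 0.058], 0.78)] stock []
scene [] stock []
```

Continue with 2 mm steps until the stop is felt.

```bash
python3 -m creep '[[[-0.01,0,0,0,0],[0,0,0,0,0]]]'; python3 -m creep '[[[-0.01,0,0,0,0],[0,0,0,0,0]]]'
```

```text
clock: 38.5
tool_pos: [0.6114, 0.2111, 0.239]
orientation: [-180.0, -0.0, 177.0]
force: [-0.9, 0.5, 0.9]
opening: 0.0005
gripper_force: 0.9
clock: 38.67
tool_pos: [0.6127, 0.2111, 0.2389]
orientation: [-180.0, -0.1, 177.0]
force: [-6.8, 2.0, 4.6]
opening: 0.0006
gripper_force: 4.0
```

```bash
python3 -m creep '[[[-0.01,0,0,0,0],[0,0,0,0,0]]]'
```

```text
clock: 38.83
tool_pos: [0.6134, 0.2111, 0.2388]
orientation: [-179.9, -0.3, 177.0]
force: [-13.3, 4.3, 8.6]
opening: 0.0001
gripper_force: 8.1
```

```bash
python3 -m creep '[[[0.03,0,0,0,0],[0.15,0,0,0,0],[0.2,0,0,0,0],[0.2,0,0,0,0],[0.1,0,-0.1,0,0],[0,0,-0.2,0,0],[0,0,-0.2,0,0],[0,0,-0.2,0,0]]]'
python3 -m creep '[[[0,0,-0.1,0,0],[0,0,0,0,0],[0,0,0,0,0]]]'
python3 lip.py
python3 - <<'E'
from h import *
o=telemetry.get_obs();w=snapshot("wrist");W=cam(w,o)
print([(onz(W,d["uv"],.058).round(4).tolist(),round(d["confidence"],2)) for d in nets.landmark_of(w,"drawer_lip")])
s=snapshot("scene");e=snapshot("side")
for q,a,b in(("carton",None,None),("jar",0,0),("spot_lamp",0,0)):
    A=nets.landmark_of(s,q);B=nets.landmark_of(e,q)
    if A: print(q,onz(cam(s),A[0]["uv"],0).round(3))
    if B: print(q,onz(cam(e),B[0]["uv"],0).round(3))
E
```

```text
clock: 39.5
tool_pos: [0.4791, 0.218, 0.3812]
orientation: [180.0, 0.0, 177.0]
force: [0.7, 0.5, -1.6]
opening: 0.0003
gripper_force: 0.0
clock: 39.75
tool_pos: [0.4798, 0.2182, 0.4008]
orientation: [179.8, 0.2, 177.0]
force: [-0.0, 1.0, -1.8]
opening: 0.0005
gripper_force: 0.0
tcp [0.4798 0.2182 0.4008] [-0.   1.  -1.8]
side [([0.619, 0.212, 0.058], 0.59)] stock [('stock_orange', [0.721, 0.124, 0.012]), ('stock_orange', [0.717, 0.127, 0.012])]
scene [] stock []
[([0.6177, 0.2092, 0.058], 0.56)]
carton [ 0.511  0.01  -0.   ]
carton [ 0.5   -0.002  0.   ]
jar [0.673 0.006 0.   ]
jar [0.679 0.012 0.   ]
spot_lamp [ 0.7   -0.204  0.   ]
```

Run:
```python
from h import *
o=telemetry.get_obs();w=snapshot("wrist");W=cam(w,o)
old=cv2.imread("pics/w5.png")[:,:,::-1].astype(int)
W0=cam(w,dict(tool_pos=[.50485286,.16945735,.46356028],orientation=[-179.879512,-.156791,177.146781]))
def prof(f,c,x0,nm):
    out=[]
    for dy in(-.025,.0,.025):
        us=[(x,*proj(c,[x+dy*.052,.2185-.0523*(x-.472)+dy,.063])) for x in np.arange(x0-.03,x0+.04,.001)]
        g=f.mean(2).astype(np.float32) if f.ndim==3 else f
        v=[cv2.getRectSubPix(g,(1,1),(float(a),float(b)))[0,0] if 0<=b<479 else -1 for _,a,b in us]
        print(nm,dy,[(round(float(x),3),int(t)) for (x,_,_),t in zip(us,v)][15:60:1])
prof(old,W0,.472,"open")
prof(w["frame"].astype(int),W,.621,"now")
```

```text
open -0.025 [(0.457, 180), (0.458, 180), (0.459, 179), (0.46, 178), (0.461, 178), (0.462, 178), (0.463, 175), (0.464, 175), (0.465, 176), (0.466, 176), (0.467, 175), (0.468, 174), (0.469, 174), (0.47, 166), (0.471, 161), (0.472, 173), (0.473, 203), (0.474, 227), (0.475, 236), (0.476, 237), (0.477, 234), (0.478, 233), (0.479, 231), (0.48, 230), (0.481, 230), (0.482, 230), (0.483, 225), (0.484, 213), (0.485, 188), (0.486, 151), (0.487, 153), (0.488, 167), (0.489, 176), (0.49, 176), (0.491, 172), (0.492, 169), (0.493, 161), (0.494, 162), (0.495, 172), (0.496, 166), (0.497, 147), (0.498, 127), (0.499, 116), (0.5, 113), (0.501, 111)]
open 0.0 [(0.457, 175), (0.458, 174), (0.459, 174), (0.46, 173), (0.461, 173), (0.462, 174), (0.463, 173), (0.464, 173), (0.465, 173), (0.466, 172), (0.467, 175), (0.468, 177), (0.469, 178), (0.47, 173), (0.471, 168), (0.472, 181), (0.473, 207), (0.474, 226), (0.475, 232), (0.476, 232), (0.477, 230), (0.478, 228), (0.479, 229), (0.48, 228), (0.481, 228), (0.482, 227), (0.483, 223), (0.484, 209), (0.485, 182), (0.486, 149), (0.487, 152), (0.488, 165), (0.489, 
[... 1898 characters left out ...]
5), (0.643, 148), (0.644, 133), (0.645, 115), (0.646, 98), (0.647, 83), (0.648, 76), (0.649, 72), (0.65, 72)]
now 0.025 [(0.606, 49), (0.607, 44), (0.608, 41), (0.609, 44), (0.61, 46), (0.611, 45), (0.612, 48), (0.613, 44), (0.614, 44), (0.615, 43), (0.616, 42), (0.617, 45), (0.618, 43), (0.619, 43), (0.62, 44), (0.621, 44), (0.622, 42), (0.623, 43), (0.624, 45), (0.625, 44), (0.626, 45), (0.627, 47), (0.628, 46), (0.629, 47), (0.63, 46), (0.631, 45), (0.632, 44), (0.633, 40), (0.634, 46), (0.635, 46), (0.636, 44), (0.637, 45), (0.638, 50), (0.639, 61), (0.64, 69), (0.641, 73), (0.642, 72), (0.643, 74), (0.644, 75), (0.645, 74), (0.646, 71), (0.647, 74), (0.648, 77), (0.649, 77), (0.65, 75)]
```

```bash
python3 -m creep '[[[-0.178,-0.047,-0.063,0,0],[-0.178,-0.047,-0.063,0,0],[-0.178,-0.047,-0.063,0,0],[-0.178,-0.047,-0.063,0,0],[-0.178,-0.047,-0.063,0,0],[0,0,0,0,0],[0,0,0,0,0],[0,0,0,0,0]]]'
python3 - <<'E'
from h import *
o=telemetry.get_obs();w=snapshot("wrist");W=cam(w,o);print(o["tool_pos"],o["orientation"])
old=cv2.imread("pics/w5.png")[:,:,::-1].astype(np.float32)
W0=cam(w,dict(tool_pos=[.50485286,.16945735,.46356028],orientation=[-179.879512,-.156791,177.146781]))
def edge(f,c,x0,nm):
    g=f.astype(np.float32).mean(2);xs=np.arange(x0-.02,x0+.03,.0005)
    for dy in(-.035,-.02,-.01,0,.01,.02,.035):
        v=np.array([cv2.getRectSubPix(g,(1,1),tuple(map(float,proj(c,[x+dy*.052,.2185-.0523*(x-.472)+dy,.063]))))[0,0] for x in xs])
        d=np.gradient(cv2.GaussianBlur(v.reshape(-1,1),(1,9),0).ravel());print(nm,dy,"rise",xs[d.argmax()].round(4),"fall",xs[d.argmin()].round(4),int(v.min()),int(v.max()))
edge(old,W0,.472,"open");edge(w["frame"],W,.6218,"now")
E
```

```text
clock: 41.37
tool_pos: [0.6548, 0.1616, 0.4611]
orientation: [-180.0, -0.1, 176.9]
force: [-0.2, 0.2, -0.9]
opening: 0.0009
gripper_force: 0.0
[0.65481022 0.16161322 0.46113703] [-1.79976737e+02 -7.85918952e-02  1.76932634e+02]
open -0.035 rise 0.473 fall 0.485 115 238
open -0.02 rise 0.473 fall 0.485 152 235
open -0.01 rise 0.473 fall 0.485 114 233
open 0 rise 0.4725 fall 0.485 116 232
open 0.01 rise 0.4725 fall 0.485 116 229
open 0.02 rise 0.4725 fall 0.485 102 227
open 0.035 rise 0.472 fall 0.477 98 216
now -0.035 rise 0.6228 fall 0.6348 100 241
now -0.02 rise 0.6228 fall 0.6348 97 239
now -0.01 rise 0.6228 fall 0.6348 98 238
now 0 rise 0.6223 fall 0.6348 99 235
now 0.01 rise 0.6223 fall 0.6343 94 233
now 0.02 rise 0.6223 fall 0.6343 92 230
now 0.035 rise 0.6223 fall 0.6343 79 225
```

The lip moved 0.1498 m along world x, which is the full 0.150 m stroke, so the drawer is shut. Handing in.

```bash
python3 -c "
from plant import workorder;print(workorder.close_job())"
```

```text
the job is handed in; nothing more can be done
None
```

The job is handed in: orange is seated in slot 1 and blue in slot 2, each beside its own colour, and the drawer measures fully shut. Three things may count against it: I let orange tip its last 7.6° flat by loosening the grip, the force reached 44.6 N when the fingertips met the slot dividers (limit 40 N for the arm or gripper body), and the drawer slid about 24 mm in while seating orange before I pulled it back.

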